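# Guard the forge blower, then set its air gate

## Robot

A 6-joint arm with a two-finger parallel gripper is mounted at the origin on the work surface. World frame = base frame: x ahead of the robot, y to its left, z up, the work surface at z = 0. Lengths are in m, angles in rad, forces in N, time in s.
With the tool pointing down it reaches from about 0.225 to 0.875 m from the base axis. Payload 3.4 kg.
Tool frame: the origin (TCP) lies on the mounting face of the last link; the fingertips stand 173 mm ahead of it and the grasp point (between the pads) lies 155 mm ahead of it; y points along the fingers, x is the direction in which the jaws open and shut, and the axes are right-handed (so a half turn about y gives the same grasp; the last joint's range is limited). The gripper opens to 85 mm and grips with 20 to 120 N. Pads are 22 mm wide; open, the fingers measure 114 mm over their backs; the gripper's body (76 mm by 85 mm) begins 54 mm behind the grasp point. The pads swing forward as they close: fully open they stand 13 mm farther back than shut.
Start: joints at [1.205, 0.276, 1.505, -0, 1.361, -0.121], TCP at [0.139, 0.558, 0.405] pointing down, gripper open.
Joint ranges: [-2.89, 2.89], [-0.75, 2.08], [0.22, 2.7], [-1.18, 4.32], [0.11, 2.71], [-2.7, 2.7]. Speed limits (rad/s): [2.57, 2.57, 3.14, 3.14, 3.14, 3.14].

## Interface

Orientations are given as a unit quaternion [w, x, y, z].
In Python, from rig import manip, vision, ticket gives the robot as it stands.
- The arm moves only by the tool arm_command, never from a script. Its argument "increments" is one flat list of numbers, 7 for each row, row after row: the turn, a rotation vector about the tool's x, y, z in rad, then the shift along the tool's x, y, z in cm, then the closure, from 0 (fully open) to 1 (shut). In form: [wx, wy, wz, tx, ty, tz, hand, wx, wy, wz, tx, ty, tz, hand, ...]. A call has 1 to 8 rows; each row shifts and turns the commanded pose from where the row before left it, along the tool's axes as they then stand; what a row does not reach is not made up. A row lasts 1/8 s, in which the tool goes at most 62.5 mm and 10.7 degrees, less where a joint would pass 70% of its speed; a pose out of reach is approached as far as the arm can. A call is refused whole if a number of a shift passes 6.25 or a number of a turn 0.188, either way. A call with a gripper value outside its range is refused whole. The fingers move at their own pace and stop on an object; "grip_force" is the grip in N (left out, the last holds). Time passes only in rows, so rows that do not move let the fingers close. It gives the time, the measured TCP pose, the force and the opening at its end, in the units of the state.
- manip.get_state(): the state, without advancing time (a new reading comes with each control period).
- vision.get_image(name): name is "scene" or "side" or "wrist"; returns the picture (384x512x3 uint8, red, green, blue); there is no depth.
- vision.camera_params(name): a dict with "vfov" (degrees; the focal length in pixels is half the picture's height over the tangent of half this angle, whatever the lens; pixels are square), "cx", "cy" (the principal point, pixels), "R" (3x3) and "t" (3): a world point X has camera coordinates R X + t. Camera axes: x right, y down, z forward; pixel columns grow to the right and rows downward; lengths in m; the calibration is good to about 2 mm. A picture is of the moment at which its call begins: read the wrist's pose just before it. camera_params takes no time and is no camera call; for the wrist camera it gives the pose at the moment of the call.
- ticket.sign_off(): hands the job in, once; it reports no verdict.
The state is a dict: "clock": time; "qpos": joint angles; "qd": joint speeds; "effort": joint torques, N m; "position": TCP position; "ee_rot": TCP orientation; "contact_force": force on the tool from outside, world axes, zero at the start; "moment": the same for the moment, N m; "width": finger opening in m.
Only numpy, scipy, OpenCV 4.12 (cv2) and the standard library are available. Lean on these libraries where they do the work, as an engineer would, in place of code of your own. Each camera call takes 0.05 s, during which the arm holds its last target.

## Task

Get the forge's air supply ready: hang the round inlet guard in the collar on top of the green blower, lugs through the gaps, and twist it clockwise (seen from above) until all its lugs drop into the locking notches and it lies level. Only then slide the red grip of the air gate along its sloping track until it is in line with the yellow index mark, and let go of it. Leave the hammer, the flux jar and the steel bar where they lie.

Things in the scene. Friction and masses are not known exactly. Their poses are not given: they have to be found in the camera images.
- unit: Forge air unit, fixed to the bench: base plate 280 x 580 mm (x, y) with the green blower (left; casing 180 mm across, top at z=110 mm), a duct, and the grey gate box with sloping panel (right). Origin on the bench (z=0); x level, away from the robot, turned by the unit's yaw; y to the left; z up.
- collar (a point): On the axis of the blower's upright bayonet collar, at the height of its ledge (axes as unit). Ring of inner radius 55 mm, open in the middle. Three entry gaps, 32 degrees wide and open above, are centred on this frame's +x and at +120 and -120 degrees. Lugs lowered through the gaps rest on the ledge.
- collar_top (a point): On the collar's axis at the level of its top, 17 mm above the ledge; outer radius 75 mm. Turned clockwise from above, each lug slides on the ledge below a yellow tab (underside 12 mm above the ledge) and at 42 to 60 degrees of turn (best 51) is over a locking notch 6 mm deeper than the ledge; a wall stops it at 60.
- guard_grip (a point): Centre of the blue bar of the loose inlet guard (0.25 to 0.45 kg), which starts flat on the bench. Bar 80 mm long (this frame's x), 16 mm thick (y), 24 mm high; its underside is 26 mm above the grille, on two posts 12 mm thick (y). z is up. With the lugs on the ledge this point is 46 mm above collar; locked in the notches, 40 mm above it.
- guard_foot (a point): Centre of the guard's underside, 46 mm below guard_grip, same axes. Round steel grille 98 mm across, 8 mm thick. Three yellow lugs, 12 mm wide, 6 mm thick, undersides level with the grille's, reach out to 66 mm from the axis, at this frame's +x and at +120 and -120 degrees.
- panel (a point): Centre of the gate box's sloping panel face (axes as unit). 270 mm wide (y), 150 mm along the slope; it slopes at 25 degrees, facing the robot and up: its outward normal is (-0.423, 0, 0.906) in this frame.
- pipe (a point): Middle of the axis of a dark steel pipe 36 mm thick, 250 mm long, running along the unit's y above and behind the track (legs at its two ends, farther from the robot). It blocks a hand that comes straight down on the gate's grip; a hand tilted 25 degrees, square to the panel, passes in front of it.
- gate (a joint): Position of the air gate's grip along its track, m: 0 at the left end (closed), growing as the grip slides to the right (the unit's -y), 0.14 at the right end. It stays where it is left; friction about 4 N
- gate_grip (a point): Grasp point of the gate's red grip, 32 mm out from the panel, on its centre line. z: outward normal of the panel (25 degrees from vertical, leaning to the robot); x up the slope; y along the track to the left (the joint grows along -y). Red blade 60 mm along x, 18 mm thick along y, top 22 mm above this point; black foot 70 x 30 mm, 9 mm high.
- mark: Yellow index mark fixed at the lower edge of the panel, about 28 mm along the slope, 22 mm wide, 6 mm thick. Origin on the panel's face, 66 mm down the slope from the track's centre line; axes as unit. The gate is set when gate_grip has the same y as this origin in the unit's frame.
- hammer: Loose hammer 260 mm long lying on the bench in front of the unit: bystander
- flux: Loose white flux jar, 70 mm across, 100 mm tall, at the left: bystander, origin under its centre
- bar: Loose square steel bar 240 x 22 x 22 mm lying in front of the unit: bystander

How it is judged:
By the outcome, as a careful person would: the job done as asked, in the order asked, and still so for the second after the job is handed in, with the robot touching nothing.
It also fails if it takes over 62 s, if anything falls off the work surface, if the arm or the gripper's body presses on something with over 40 N, if the wrist force passes 120 N, or if a joint passes its speed limit or range.

## Working session

There is one attempt and no reset: what is moved stays moved. The work goes in short steps, Python scripts to look and compute and a tool call to move; the robot and the scene stay as the last step left them, time stands still between calls to the robot, and variables do not carry over. Pictures are saved under pics/ and viewed, and the job is handed in when it is done.

Besides the shell and the picture viewer there is one more tool, called as name(argument=value, ...), one argument or row to a line, values as JSON. arm_command: Moves the arm, as the interface text tells. Its arguments: {"type":"object","properties":{"increments":{"type":"array"},"grip_force":{"type":"number"}},"required":["increments"]}

```bash
mkdir -p pics; ls; python3 - <<'E'
from rig import manip, vision, ticket
import cv2
print(manip.get_state())
for n in ["scene","side","wrist"]:
    p=vision.camera_params(n); print(n,p)
    cv2.imwrite(f"pics/{n}0.png",vision.get_image(n)[:,:,::-1])
E
```

```text
pics
{'clock': 0.0, 'qpos': array([ 1.20500442e+00,  2.76596595e-01,  1.50618466e+00,  7.97766555e-06,
        1.36068855e+00, -1.21011767e-01]), 'qd': array([-0.00072598,  0.00095456, -0.00022234,  0.00082718,  0.00018663,
        0.00070561]), 'effort': array([ 3.02673334e-04, -4.16787708e+01, -2.45800334e+01, -2.37696750e-04,
        1.11483992e-02,  2.03739788e-06]), 'position': array([0.13927566, 0.55764319, 0.40381796]), 'ee_rot': array([-0.55696234,  0.55764232,  0.43464683, -0.43578679]), 'contact_force': array([-0.33526523,  0.91070586,  0.75864824]), 'moment': array([-0.01244854,  0.02287694,  0.02707258]), 'width': 0.08548931430050674}
scene {'vfov': 42.913907417544884, 'cx': 257.77108314927403, 'cy': 187.4228176286157, 'R': array([[ 0.02814298,  0.99944441, -0.01785636],
       [ 0.70553512, -0.03251495, -0.70792865],
       [-0.70811593,  0.00732493, -0.7060582 ]]), 't': array([-0.05911795, -0.28500691,  1.97262752])}
side {'vfov': 53.01532610943411, 'cx': 255.65635310285327, 'cy': 192.88699198259383, 'R': array([[ 0.87793927, -0.47873118,  0.00625306],
       [-0.36125767, -0.67096394, -0.647534  ],
       [ 0.3141903 ,  0.56623656, -0.7620109 ]]), 't': array([-0.48495509,  0.32753439,  0.9011471 ])}
wrist {'vfov': 59.26641753782236, 'cx': 253.6373838823635, 'cy': 191.16062664870418, 'R': array([[ 0.24256011,  0.97013183, -0.00297217],
       [ 0.92799335, -0.23112896,  0.29224605],
       [ 0.28283024, -0.07364539, -0.95633854]]), 't': array([-0.57354583, -0.03714401,  0.37970331])}
```

View pics/scene0.png

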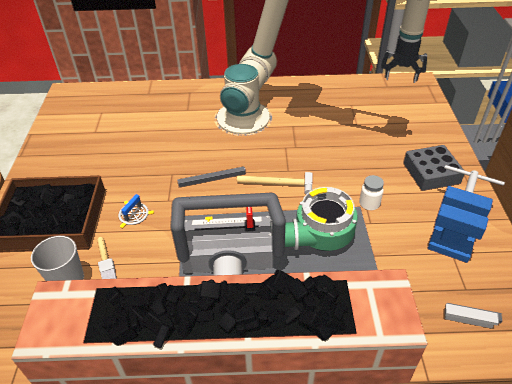

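View pics/side0.png

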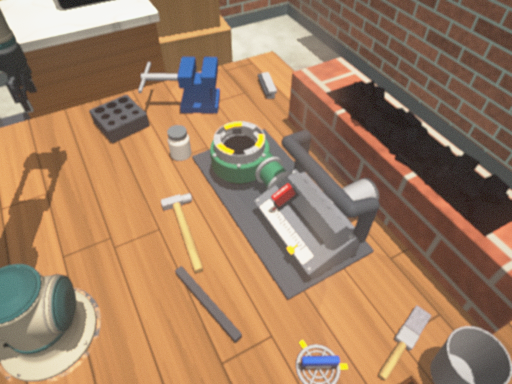

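View pics/wrist0.png

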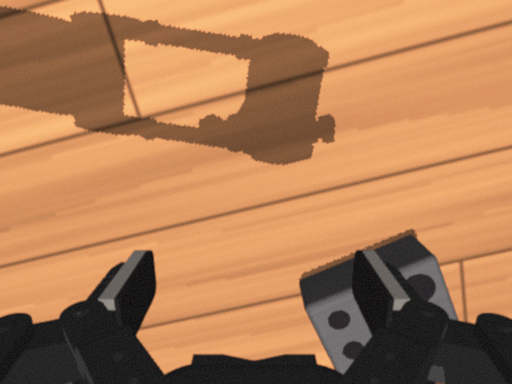

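```bash
python3 - <<'E'
import cv2
def crop(src,x0,y0,x1,y1,k,out):
    a=cv2.imread(src)[y0:y1,x0:x1]; a=cv2.resize(a,None,fx=k,fy=k,interpolation=cv2.INTER_CUBIC)
    for x in range((x0+9)//10*10,x1,10):
        cv2.line(a,((x-x0)*k,0),((x-x0)*k,5 if x%50 else 12),(255,0,255),1)
        if x%20==0: cv2.putText(a,str(x),((x-x0)*k-8,22),0,.35,(255,0,255),1)
    for y in range((y0+9)//10*10,y1,10):
        cv2.line(a,(0,(y-y0)*k),(5,(y-y0)*k),(255,0,255),1)
        if y%20==0: cv2.putText(a,str(y),(7,(y-y0)*k+4),0,.35,(255,0,255),1)
    cv2.imwrite(out,a)
crop("pics/scene0.png",110,185,160,235,11,"pics/s_guard.png")
crop("pics/side0.png",290,330,352,384,10,"pics/d_guard.png")
crop("pics/scene0.png",170,175,370,280,4,"pics/s_unit.png")
crop("pics/side0.png",190,110,380,290,4,"pics/d_unit.png")
E
```

```text
(no output)
```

View pics/s_guard.png

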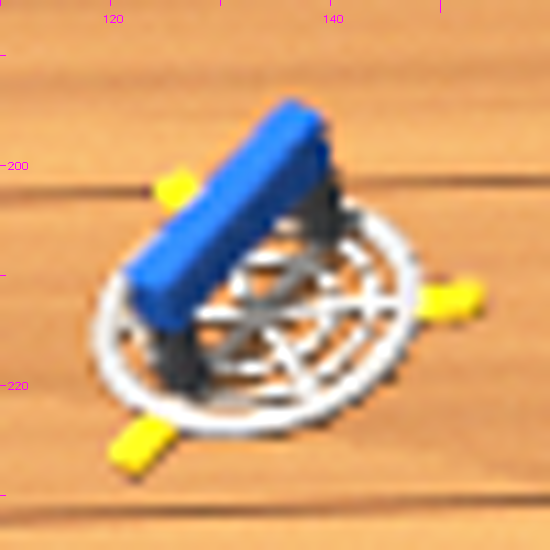

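View pics/d_guard.png

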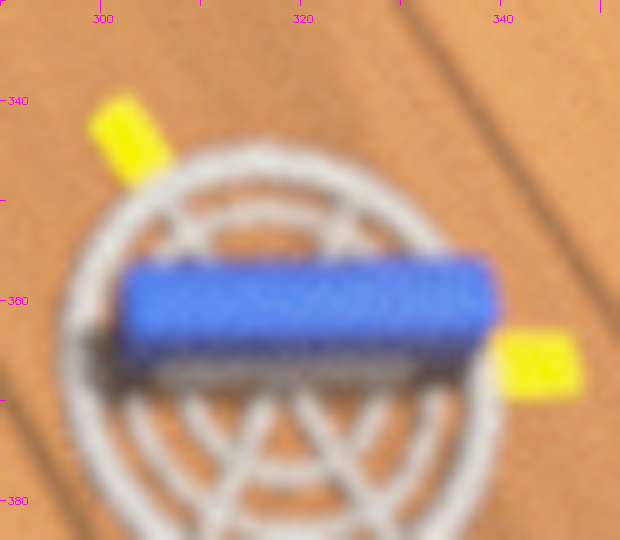

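View pics/s_unit.png

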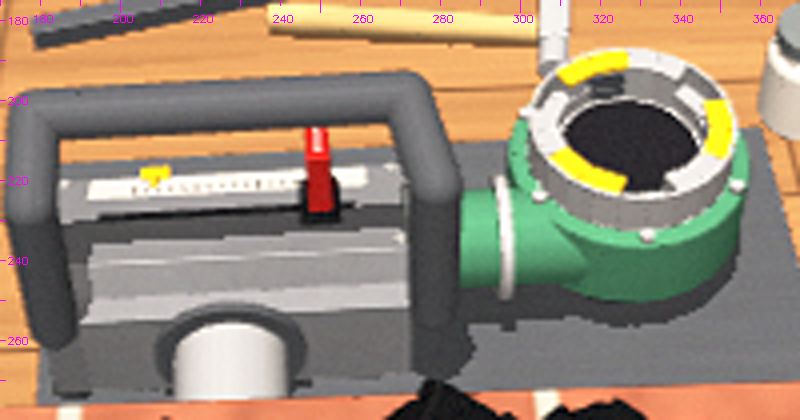

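View pics/d_unit.png

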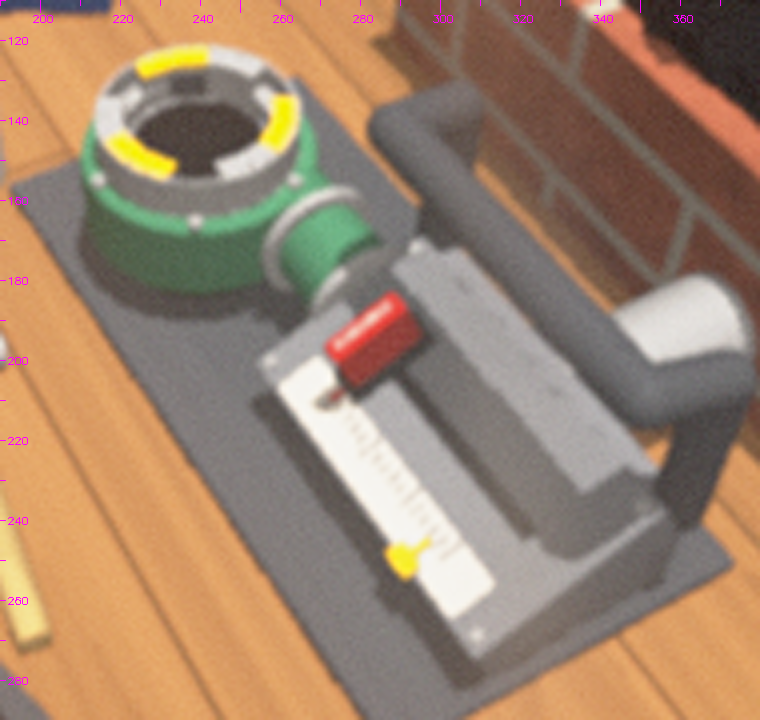

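```bash
cat > h.py <<'E'
import numpy as np, cv2
from scipy.optimize import least_squares
from scipy.spatial.transform import Rotation as Rr
from rig import manip, vision, ticket
def P(n): return vision.camera_params(n)
def f_of(p): return 192/np.tan(np.radians(p['vfov'])/2)
def ray(p,uv):
    d=np.array([(uv[0]-p['cx'])/f_of(p),(uv[1]-p['cy'])/f_of(p),1.]); R=p['R']
    return -R.T@p['t'], R.T@d
def onz(p,uv,z):
    o,d=ray(p,uv); return o+d*(z-o[2])/d[2]
def proj(p,X):
    c=np.atleast_2d(X)@p['R'].T+p['t']; f=f_of(p)
    return np.c_[c[:,0]/c[:,2]*f+p['cx'],c[:,1]/c[:,2]*f+p['cy']]
def tri(obs):
    A=[];b=[]
    for p,uv in obs:
        o,d=ray(p,uv); d/=np.linalg.norm(d); M=np.eye(3)-np.outer(d,d); A.append(M); b.append(M@o)
    return np.linalg.lstsq(np.vstack(A),np.hstack(b),rcond=None)[0]
def crop(src,x0,y0,x1,y1,k,out):
    a=cv2.imread(src) if isinstance(src,str) else src
    a=a[y0:y1,x0:x1]; a=cv2.resize(a,None,fx=k,fy=k,interpolation=cv2.INTER_CUBIC)
    for x in range((x0+9)//10*10,x1,10):
        X=int((x-x0+.5)*k); cv2.line(a,(X,0),(X,5),(255,0,255),1)
        if x%20==0: cv2.putText(a,str(x),(X-8,16),0,.35,(255,0,255),1)
    for y in range((y0+9)//10*10,y1,10):
        Y=int((y-y0+.5)*k); cv2.line(a,(0,Y),(5,Y),(255,0,255),1)
        if y%20==0: cv2.putText(a,str(y),(7,Y+4),0,.35,(255,0,255),1)
    cv2.imwrite(out,a)
def q2R(q): return Rr.from_quat([q[1],q[2],q[3],q[0]]).as_matrix()
def pose():
    s=manip.get_state(); return np.array(s['position']),q2R(s['ee_rot']),s
def down(xdir):  # tool R with z down, jaws (x) along xdir (horizontal angle rad)
    x=np.array([np.cos(xdir),np.sin(xdir),0]); z=np.array([0,0,-1.]); return np.c_[x,np.cross(z,x),z]
def plan(p0,R0,p1,R1,n=None):
    """equal rows from (p0,R0) to (p1,R1): prints row"""
    w=Rr.from_matrix(R0.T@R1).as_rotvec(); d=p1-p0
    if n is None: n=int(max(np.ceil(np.linalg.norm(d)/.0600),np.ceil(np.linalg.norm(w)/.18),1))
    rows=[];R=R0
    for i in range(n):
        Rn=R0@Rr.from_rotvec(w*(i+1)/n).as_matrix(); t=R.T@(d/n)*100
        rows.append(np.r_[w/n,t]); R=Rn
    return rows
E
python3 - <<'E'
from h import *
s=P('scene');d=P('side')
pr=lambda *a:print(*[np.round(x,4) if not isinstance(x,str) else x for x in a])
pr('bar',tri([(s,(130.1,202.4)),(d,(320.5,359.3))]),onz(s,(130.1,202.4),.058),onz(d,(320.5,359.3),.058))
for uv in [(153.4,211.5),(123.6,201.8),(120.9,226.8)]: pr('lug s',onz(s,uv,.006))
for uv in [(299.9,340.7),(347.5,366)]: pr('lug d',onz(d,uv,.006))
S=lambda x,y:(x/4+169.5,y/4+174.5); D=lambda x,y:(x/4+189.5,y/4+109.5)
pr('collar',tri([(s,S(634,128)),(d,D(197,115))]))
pr('griptop',tri([(s,S(317,130)),(d,D(365,317))]))
pr('mark',tri([(s,S(155,172)),(d,D(403,555))]))
pr('plate corners side',onz(d,D(365,790),.006),onz(d,D(733,563),.006),onz(d,D(12,187),.006))
pr('plate scene',onz(s,S(765,128),.006),onz(s,S(38,405),.006))
E
```

```text
bar [ 0.5101 -0.3642  0.0549] [ 0.5134 -0.3636  0.058 ] [ 0.5089 -0.3641  0.058 ]
lug s [ 0.5084 -0.2984  0.006 ]
lug s [ 0.4598 -0.4043  0.006 ]
lug s [ 0.5702 -0.3946  0.006 ]
lug d [ 0.5061 -0.2977  0.006 ]
lug d [ 0.5686 -0.3946  0.006 ]
collar [0.6329 0.2506 0.1398]
griptop [0.6351 0.0178 0.1494]
mark [ 0.5952 -0.1073  0.0661]
plate corners side [ 0.5093 -0.2069  0.006 ] [ 0.8125 -0.1873  0.006 ] [0.5222 0.3824 0.006 ]
plate scene [0.5165 0.3833 0.006 ] [ 0.7662 -0.1921  0.006 ]
```

```bash
python3 - <<'E'
from h import *
p,R,s=pose(); c=P('wrist')
print(R.round(3)); C=-c['R'].T@c['t']; print('cam in tool',R.T@(C-p), (R.T@c['R'].T).round(3))
print(np.degrees(np.arctan2(R[1,0],R[0,0])), np.degrees(s['qpos'][[0,5]]))
Xr=c['R'].T
# candidate view poses
E
```

```text
[[ 0.242 -0.    -0.97 ]
 [ 0.97  -0.001  0.242]
 [-0.001 -1.     0.   ]]
cam in tool [-9.29054599e-05  3.16899549e-02  7.53236227e-02] [[ 1.     0.    -0.001]
 [ 0.001 -0.292  0.956]
 [-0.    -0.956 -0.292]]
75.97013953011495 [69.03972017 -6.93009973]
```

```bash
cat >> h.py <<'E'
def down(deg):
    a=np.radians(deg); x=np.array([np.cos(a),np.sin(a),0]); y=np.array([0,0,-1.]); return np.c_[x,y,np.cross(x,y)]
def show(rows,hand=0):
    for r in rows: print(', '.join('%g'%v for v in np.r_[r[:3].round(4),r[3:].round(2),hand])+',')
E
python3 - <<'E'
from h import *
p,R,s=pose()
show(plan(p,R,np.array([.575,.09,.55]),down(90),13))
E
```

```text
-0, -0.0188, -0.0001, -2.68, -1.12, -4.12, 0,
-0, -0.0188, -0.0001, -2.76, -1.12, -4.07, 0,
-0, -0.0188, -0.0001, -2.83, -1.12, -4.02, 0,
-0, -0.0188, -0.0001, -2.91, -1.12, -3.97, 0,
-0, -0.0188, -0.0001, -2.98, -1.12, -3.91, 0,
-0, -0.0188, -0.0001, -3.05, -1.12, -3.85, 0,
-0, -0.0188, -0.0001, -3.13, -1.12, -3.8, 0,
-0, -0.0188, -0.0001, -3.2, -1.12, -3.74, 0,
-0, -0.0188, -0.0001, -3.27, -1.12, -3.67, 0,
-0, -0.0188, -0.0001, -3.34, -1.12, -3.61, 0,
-0, -0.0188, -0.0001, -3.4, -1.12, -3.55, 0,
-0, -0.0188, -0.0001, -3.47, -1.12, -3.48, 0,
-0, -0.0188, -0.0001, -3.53, -1.12, -3.42, 0,
```

arm_command(
  increments=[0, -0.019, 0, -2.7, -1.1, -4.1, 0, 0, -0.019, 0, -2.8, -1.1, -4.1, 0, 0, -0.019, 0, -2.8, -1.1, -4.0, 0, 0, -0.019, 0, -2.9, -1.1, -4.0, 0, 0, -0.019, 0, -3.0, -1.1, -3.9, 0, 0, -0.019, 0, -3.1, -1.1, -3.9, 0, 0, -0.019, 0, -3.1, -1.1, -3.8, 0, 0, -0.019, 0, -3.2, -1.1, -3.7, 0],
)

```text
clock: 1.15
position: [0.4086, 0.2681, 0.4929]
ee_rot: [0.523, -0.522, -0.476, 0.476]
contact_force: [0.1, 0.7, -0.4]
width: 0.0855
```

arm_command(
  increments=[0, -0.019, 0, -3.3, -1.1, -3.7, 0, 0, -0.019, 0, -3.3, -1.1, -3.6, 0, 0, -0.019, 0, -3.4, -1.1, -3.5, 0, 0, -0.019, 0, -3.5, -1.1, -3.5, 0, 0, -0.019, 0, -3.5, -1.1, -3.4, 0, 0, 0, 0, 0, 0, 0, 0, 0, 0, 0, 0, 0, 0, 0],
)

```text
clock: 2.02
position: [0.575, 0.09, 0.5471]
ee_rot: [0.5, -0.499, -0.5, 0.501]
contact_force: [-0.2, 0.7, -0.2]
width: 0.0856
```

```bash
python3 - <<'E'
from h import *
import pickle
p,R,s=pose(); c=P('wrist'); im=vision.get_image('wrist')[:,:,::-1]
print(p,np.degrees(np.arctan2(R[1,0],R[0,0])),s['clock'],s['contact_force'])
pickle.dump(c,open('w1.pkl','wb'))
cv2.imwrite('pics/w1.png',im); cv2.imwrite('pics/w1b.png',cv2.resize(im,None,fx=1.5,fy=1.5))
E
```

```text
[0.57504889 0.09003948 0.54705144] 90.10230957567535 2.025 [-0.20542896  0.74176781 -0.22727762]
```

View pics/w1b.png

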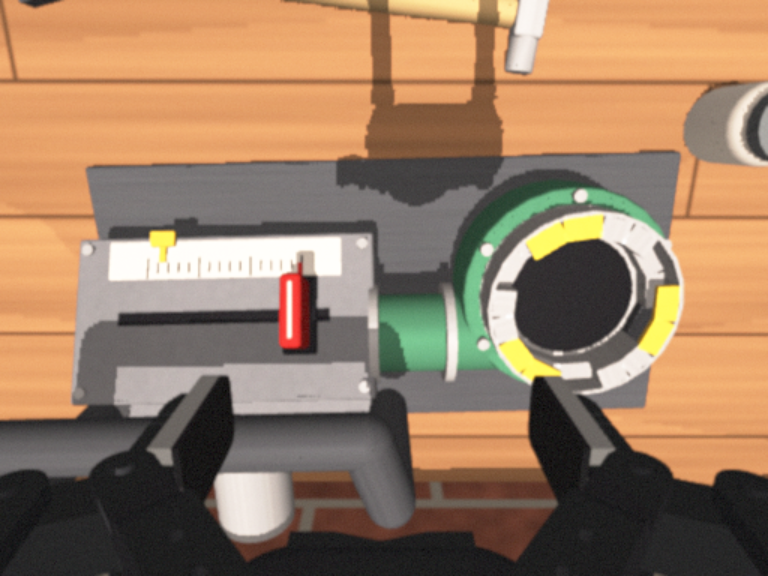

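```bash
python3 - <<'E'
from h import *
crop('pics/w1.png',300,120,470,270,4,'pics/w1c.png')
crop('pics/w1.png',45,140,255,290,3,'pics/w1g.png')
a=cv2.imread('pics/w1.png').astype(float).sum(2)
# plank line near y~53, dark minima
for x in range(5,512,22):
    col=a[40:66,max(0,x-3):x+4].mean(1); i=col.argmin()
    print(x,i+40,round(col.max()-col.min()),end=' | ')
E
```

```text
5 54 185 | 27 54 204 | 49 54 206 | 71 54 203 | 93 54 205 | 115 54 205 | 137 54 206 | 159 54 200 | 181 54 196 | 203 54 198 | 225 54 197 | 247 54 167 | 269 54 195 | 291 54 195 | 313 54 195 | 335 54 185 | 357 54 198 | 379 54 190 | 401 54 191 | 423 54 192 | 445 54 191 | 467 55 197 | 489 55 341 | 511 65 472 |
```

View pics/w1c.png

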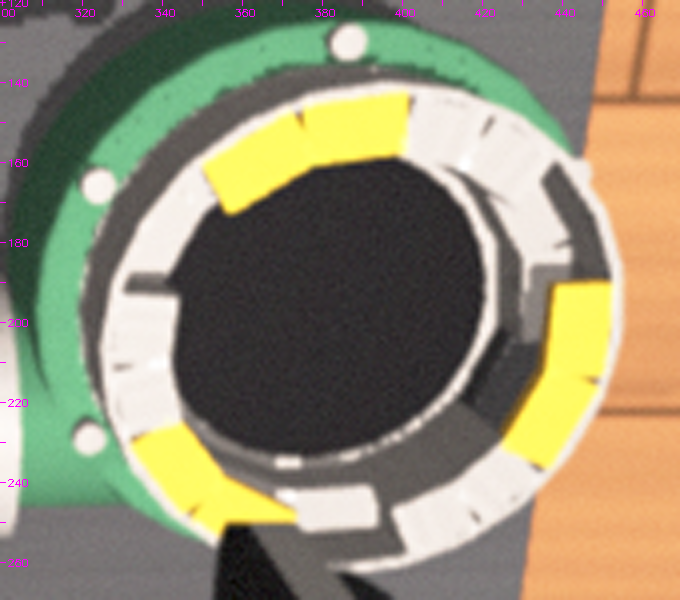

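View pics/w1g.png

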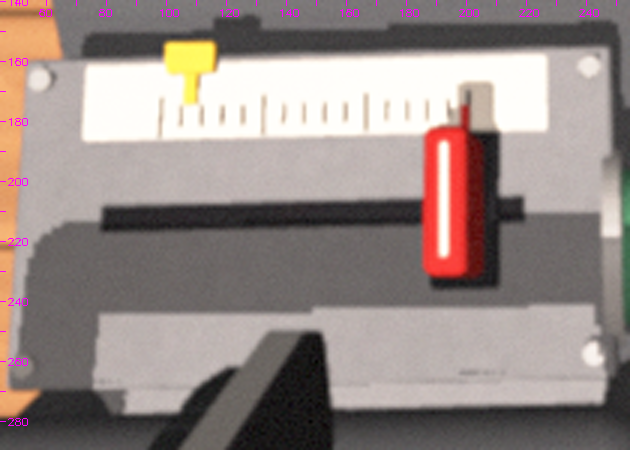

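```bash
cat > fit1.py <<'E'
from h import *
import pickle
w=pickle.load(open('w1.pkl','rb')); s=P('scene'); d=P('side')
W=np.array([(103,340),(125,270),(160,215),(203,168),(255,130),(305,103),(355,88),(410,84),(470,100),(535,140),(590,200),(618,260),(622,310),(605,390),(580,435),(540,480),(480,525),(420,555),(105,385),(135,440),(180,505)])/4+[299.5,119.5]
S=np.array([(530,130),(545,95),(575,65),(634,47),(690,60),(722,90),(737,130)])/4+[169.5,174.5]
D=np.array([(95,115),(105,85),(130,60),(190,45),(250,55),(285,75),(300,105)])/4+[189.5,109.5]
def res(v,sets=((w,W,1),(s,S,1),(d,D,1))):
    out=[]
    for p,U,k in sets:
        for uv in U:
            X=onz(p,uv,v[2]); out.append(k*(np.hypot(*(X[:2]-v[:2]))-.075)*1000)
    return np.array(out)
r=least_squares(res,[.63,.25,.14],loss='soft_l1'); print(r.x.round(4),res(r.x).round(1))
r2=least_squares(lambda v:res(v,((w,W,1),)),[.63,.25,.14],loss='soft_l1'); print(r2.x.round(4),res(r2.x,((w,W,1),)).round(1))
c=r.x
T=lambda x,y:np.array((x,y))/4+[299.5,119.5]
# tab corners (inner/outer) angles at top plane
for n,uv in dict(U1=(203,168),U2=(410,95),U1i=(230,213),U2i=(403,157),R1=(612,283),R2=(545,470),R1i=(553,283),R2i=(503,438),L2=(135,440),L1=(215,535),L2i=(180,425),slitL=(127,285),slitLi=(175,290)).items():
    X=onz(w,T(*uv),c[2])-c; print(n,np.degrees(np.arctan2(X[1],X[0])).round(1),(np.hypot(X[0],X[1])*1e3).round(1))
G=lambda x,y:np.array((x,y))/3+[44.5,139.5]
def dirn(a,b,z):
    A=onz(w,G(*a),z);B=onz(w,G(*b),z); return np.degrees(np.arctan2(-(B-A)[0],(B-A)[1])),A.round(4),B.round(4)
print('slot',dirn((102,218),(523,207),.1)); print('screws',dirn((38,80),(588,65),.06)); print('whiteTop',dirn((85,66),(547,54),.065))
print('whitebot',dirn((82,141),(547,131),.075))
E
python3 fit1.py
```

```text
[0.6306 0.2489 0.1447] [ 0.8 -0.4 -1.4 -1.3 -0.9  0.5  1.4  1.8  0.3 -1.5 -1.5 -0.4 -0.7 -1.1
 -2.  -3.3 -4.1 -3.3  0.2 -4.5 -4.6  1.8 -7.  -6.8  0.2  2.2 -1.2 -0.6
 -0.3  1.7  5.6  4.6  2.8  3.8  1.5]
[0.6313 0.2529 0.136 ] [ 2.7  0.8 -0.7 -1.1 -1.   0.2  1.   1.3 -0.2 -1.9 -1.4  0.3  0.5  0.8
  0.4 -0.4 -0.7  0.4  2.6 -1.6 -1.1]
U1 -136.2 73.7
U2 176.7 73.8
U1i -133.6 58.4
U2i 175.4 56.6
R1 106.0 71.9
R2 56.8 70.7
R1i 110.8 55.8
R2i 57.8 53.2
L2 -65.6 70.5
L1 -32.0 71.2
L2i -64.6 56.7
slitL -105.2 72.4
slitLi -107.3 58.7
slot (np.float64(1.687277752093595), array([ 0.655 , -0.1397,  0.1   ]), array([0.6496, 0.0445, 0.1   ]))
screws (np.float64(1.6842437291387826), array([ 0.6024, -0.1812,  0.06  ]), array([0.5949, 0.0718, 0.06  ]))
whiteTop (np.float64(1.602934042181238), array([ 0.5947, -0.1558,  0.065 ]), array([0.5889, 0.0536, 0.065 ]))
whitebot (np.float64(1.3747977531926012), array([ 0.6272, -0.1571,  0.075 ]), array([0.6221, 0.0536, 0.075 ]))
```

arm_command(
  increments=[0, 0, 0, 5.4, 1.5, -0.5, 0, 0, 0, 0, 5.4, 1.5, -0.5, 0, 0, 0, 0, 5.4, 1.5, -0.5, 0, 0, 0, 0, 0, 0, 0, 0, 0, 0, 0, 0, 0, 0, 0],
)

```text
clock: 2.7
position: [0.5889, 0.2527, 0.5028]
ee_rot: [0.499, -0.499, -0.501, 0.501]
contact_force: [0.2, -0.0, 1.2]
width: 0.0853
```

```bash
python3 - <<'E'
from h import *
import pickle
p,R,s=pose(); c=P('wrist'); im=vision.get_image('wrist')[:,:,::-1]
print(p,np.degrees(np.arctan2(R[1,0],R[0,0])),s['clock'],s['contact_force'])
pickle.dump(c,open('w2.pkl','wb'))
cv2.imwrite('pics/w2.png',im); crop('pics/w2.png',150,70,350,270,3,'pics/w2b.png'); 
E
```

```text
[0.58886786 0.25269025 0.50282086] 90.23764824261286 2.7 [ 0.17516952 -0.03023713  1.20851016]
```

View pics/w2b.png

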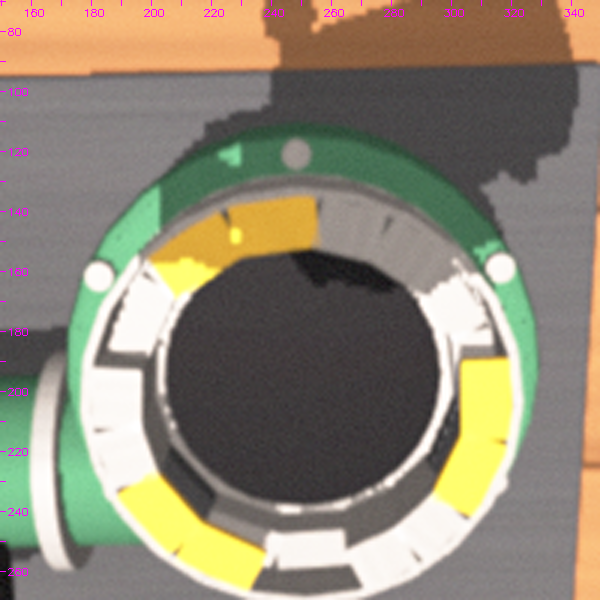

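View pics/w2.png

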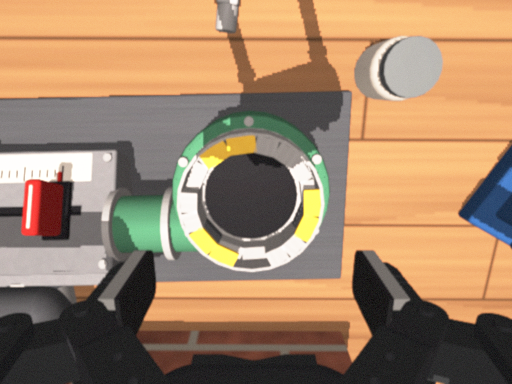

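```bash
cat > fit2.py <<'E'
from h import *
import pickle
w=pickle.load(open('w2.pkl','rb'))
T=lambda x,y:np.array((x,y))/3+[149.5,69.5]
W=np.array([(82,385),(85,345),(102,300),(250,196),(317,190),(455,250),(500,300),(520,350),(522,400),(512,450),(495,495),(455,545),(400,580),(345,595),(295,598),(245,588),(190,565),(140,520),(110,470),(90,430)])/3+[149.5,69.5]
def res(v): return np.array([(np.hypot(*(onz(w,uv,v[2])[:2]-v[:2]))-.075)*1000 for uv in W])
r=least_squares(res,[.63,.25,.14],loss='soft_l1'); c=r.x; print(c.round(4),res(c).round(1))
for z in (.136,.14,.145):
    q=least_squares(lambda v:res([*v,z]),[.63,.25]); print(z,q.x.round(4),q.cost.round(1))
for n,uv in dict(U1=(148,262),U2=(317,196),U1i=(180,293),U2i=(316,247),R1=(512,357),R2=(470,517),R1i=(460,360),R2i=(433,490),L2=(118,490),L1=(250,590),L2i=(155,474),L1i=(270,548),G0=(360,590),G0i=(347,565),GL=(84,368),GLi=(140,370)).items():
    X=onz(w,T(*uv),c[2])-c; print(n,np.degrees(np.arctan2(X[1],X[0])).round(1),(np.hypot(X[0],X[1])*1e3).round(1))
E
python3 fit2.py
```

```text
[0.629  0.2496 0.1407] [ 1.9  2.6  2.4 -0.9 -1.  -1.5  0.3  0.8 -0.1 -0.6  0.4  0.9  0.8  0.
 -0.1 -0.9 -0.7 -1.6 -2.1  0.4]
0.136 [0.6308 0.2494] 28.2
0.14 [0.6291 0.2494] 15.9
0.145 [0.627  0.2494] 22.8
U1 -133.9 72.1
U2 177.0 72.1
U1i -133.4 57.5
U2i 176.3 55.4
R1 104.1 72.7
R2 54.6 72.5
R1i 107.4 55.4
R2i 55.3 55.4
L2 -64.1 73.6
L1 -15.6 74.4
L2i -63.9 58.8
L1i -12.9 56.0
G0 15.9 74.3
G0i 14.1 63.2
GL -99.9 76.6
GLi -102.5 57.8
```

```bash
python3 - <<'E'
from h import *
p,R,s=pose()
show(plan(p,R,np.array([.511,-.364,.42]),down(62),13))
E
```

```text
0.0001, 0.0378, -0, -4.74, 0.64, 0.61, 0,
0.0001, 0.0378, -0, -4.76, 0.64, 0.43, 0,
0.0001, 0.0378, -0, -4.77, 0.64, 0.25, 0,
0.0001, 0.0378, -0, -4.77, 0.64, 0.07, 0,
0.0001, 0.0378, -0, -4.77, 0.64, -0.11, 0,
0.0001, 0.0378, -0, -4.77, 0.64, -0.29, 0,
0.0001, 0.0378, -0, -4.75, 0.64, -0.47, 0,
0.0001, 0.0378, -0, -4.73, 0.64, -0.65, 0,
0.0001, 0.0378, -0, -4.7, 0.64, -0.82, 0,
0.0001, 0.0378, -0, -4.67, 0.64, -1, 0,
0.0001, 0.0378, -0, -4.63, 0.64, -1.18, 0,
0.0001, 0.0378, -0, -4.58, 0.64, -1.35, 0,
0.0001, 0.0378, -0, -4.53, 0.64, -1.52, 0,
```

arm_command(
  increments=[0, 0.038, 0, -4.7, 0.2, 0.6, 0, 0, 0.038, 0, -4.8, 0.2, 0.4, 0, 0, 0.038, 0, -4.8, 0.2, 0.3, 0, 0, 0.038, 0, -4.8, 0.2, 0.1, 0, 0, 0.038, 0, -4.8, 0.2, -0.1, 0, 0, 0.038, 0, -4.8, 0.2, -0.3, 0, 0, 0.038, 0, -4.8, 0.6, -0.5, 0, 0, 0.038, 0, -4.7, 1.0, -0.7, 0],
)

```text
clock: 3.75
position: [0.5404, -0.131, 0.4761]
ee_rot: [-0.569, 0.571, 0.419, -0.418]
contact_force: [0.2, 0.6, -0.8]
width: 0.0852
```

arm_command(
  increments=[0, 0.038, 0, -4.7, 1.0, -0.8, 0, 0, 0.038, 0, -4.7, 1.0, -1.0, 0, 0, 0.038, 0, -4.6, 1.2, -1.2, 0, 0, 0.038, 0, -4.6, 1.2, -1.4, 0, 0, 0.038, 0, -4.5, 1.2, -1.5, 0, 0, 0, 0, 0, 0, 0, 0, 0, 0, 0, 0, 0, 0, 0],
)

```text
clock: 4.62
position: [0.5105, -0.3657, 0.4194]
ee_rot: [-0.607, 0.607, 0.363, -0.362]
contact_force: [0.8, 0.2, 1.1]
width: 0.0854
```

```bash
python3 - <<'E'
from h import *
import pickle
p,R,s=pose(); c=P('wrist'); im=vision.get_image('wrist')[:,:,::-1]
print(p,np.degrees(np.arctan2(R[1,0],R[0,0])),s['clock'],s['contact_force'],s['qpos'])
pickle.dump(c,open('w3.pkl','wb'))
cv2.imwrite('pics/w3.png',im); crop('pics/w3.png',150,90,350,270,4,'pics/w3b.png'); 
E
```

```text
[ 0.51045696 -0.36570131  0.41937801] 61.72435353532491 4.625 [0.75257001 0.23074207 1.1123855 ] [-7.32599051e-01  3.48969186e-01  1.36059531e+00  6.29975299e-04
  1.43168387e+00 -1.80997937e+00]
```

View pics/w3.png

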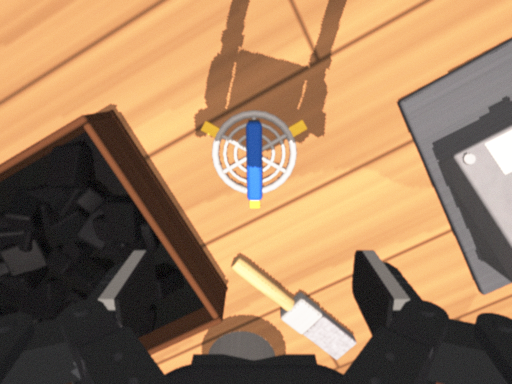

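View pics/w3b.png

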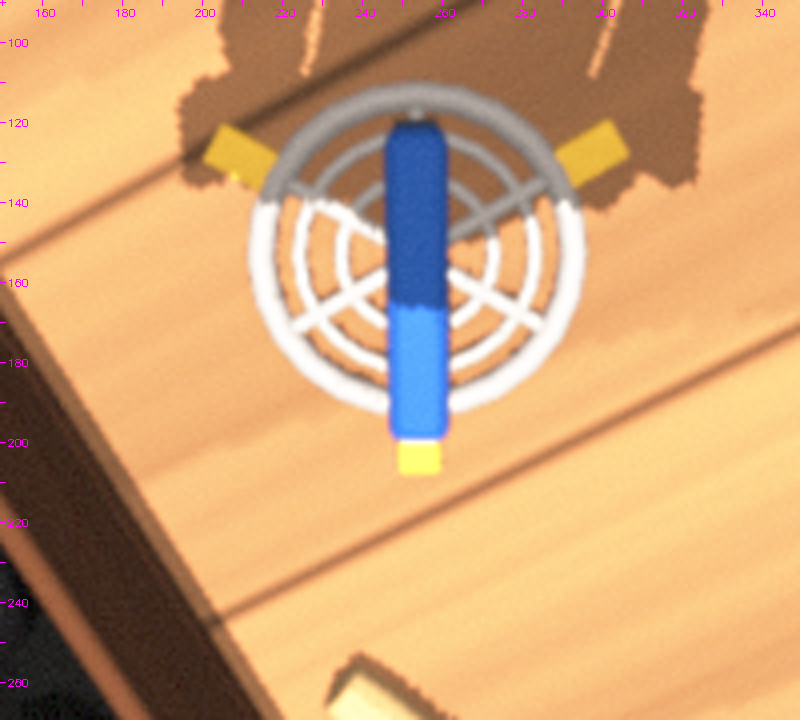

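```bash
python3 - <<'E'
from h import *
import pickle
w=pickle.load(open('w3.pkl','rb')); T=lambda x,y:np.array((x,y))/4+[149.5,89.5]
A=onz(w,T(416,122),.058);B=onz(w,T(418.5,438),.058); g=(A+B)/2
print(A,B,np.linalg.norm(B-A),g,np.degrees(np.arctan2((B-A)[1],(B-A)[0])))
L=[onz(w,T(*u),.006) for u in [(212,143),(620,138),(420,474)]]; c=np.mean(L,0); print(c,[ (np.degrees(np.arctan2(*(l-c)[1::-1])).round(1),np.linalg.norm(l-c).round(4)) for l in L])
rim=[onz(w,T(*u),.008) for u in [(249,255),(586,250),(416,82),(300,130),(535,135)]]
r=least_squares(lambda v:[np.hypot(*(x[:2]-v))-.049 for x in rim],[.51,-.36]); print(r.x,r.fun)
p,R,s=pose(); gg=np.array([.512,-.364,.155+.046]); print(p)
E
```

```text
[ 0.47001638 -0.34468439  0.058     ] [ 0.54063947 -0.38197266  0.058     ] 0.07986260960464461 [ 0.50532792 -0.36332852  0.058     ] -27.833593298510213
[ 0.50773969 -0.36463735  0.006     ] [(np.float64(-147.7), np.float64(0.0657)), (np.float64(92.5), np.float64(0.0657)), (np.float64(-27.6), np.float64(0.0659))]
[ 0.50833042 -0.36515523] [-1.27894914e-03 -8.07130838e-04  7.05163965e-04 -6.53500178e-05
 -7.55408489e-04]
[ 0.51082011 -0.36502621  0.41960937]
```

arm_command(
  increments=[0, -0.008, 0, -0.1, 4.0, 0.3, 0, 0, 0, 0, 0, 5.0, 0, 0, 0, 0, 0, 0, 5.0, 0, 0, 0, 0, 0, 0, 4.0, 0, 0, 0, 0, 0, 0, 2.5, 0, 0, 0, 0, 0, 0, 1.2, 0, 0, 0, 0, 0, 0, 0, 0, 0],
)

```text
clock: 5.55
position: [0.5086, -0.3642, 0.2019]
ee_rot: [0.605, -0.605, -0.366, 0.366]
contact_force: [-0.5, 0.2, 0.1]
width: 0.0856
```

```bash
python3 - <<'E'
from h import *
p,R,s=pose(); im=vision.get_image('side')[:,:,::-1]; im2=vision.get_image('wrist')[:,:,::-1]
print(p,np.degrees(np.arctan2(R[1,0],R[0,0])),s['clock'],s['contact_force'],s['width'])
crop(im,250,250,400,384,4,'pics/d4.png'); cv2.imwrite('pics/w4.png',im2)
E
```

```text
[ 0.50856873 -0.36415295  0.20192672] 62.33788831384969 5.55 [-0.45514178  0.19429525  0.07369805] 0.08558241797606042
```

View pics/w4.png

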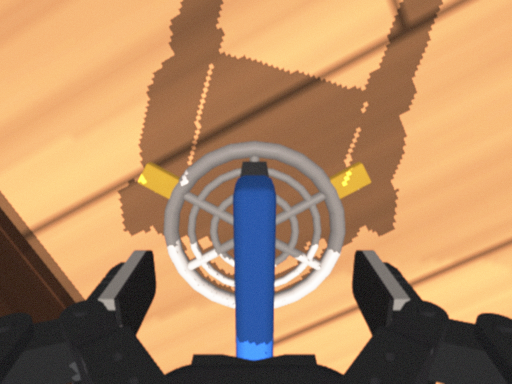

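View pics/d4.png

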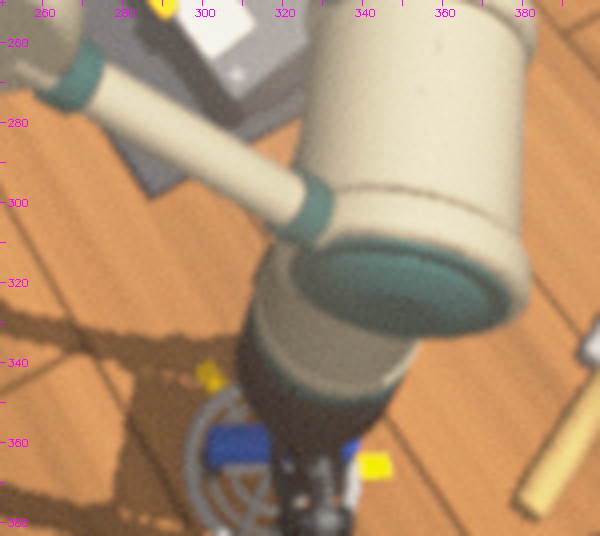

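arm_command(
  increments=[0, 0, 0, 0, 0, 0, 1, 0, 0, 0, 0, 0, 0, 1, 0, 0, 0, 0, 0, 0, 1, 0, 0, 0, 0, 0, 0, 1, 0, 0, 0, 0, 0, 0, 1, 0, 0, 0, 0, 0, 0, 1],
  grip_force=70,
)

```text
clock: 6.4
position: [0.5084, -0.3649, 0.202]
ee_rot: [-0.605, 0.605, 0.366, -0.366]
contact_force: [0.5, 0.6, 3.6]
width: 0.0151
```

arm_command(
  increments=[0, 0, 0, 0, -1.5, 0, 1, 0, 0, 0, 0, -4, 0, 1, 0, 0, 0, 0, -5, 0, 1, 0, 0, 0, 0, -5, 0, 1, 0, 0, 0, 0, -4, 0, 1, 0, 0, 0, 0, -2, 0, 1, 0, 0, 0, 0, 0, 0, 1],
)

```text
clock: 7.28
position: [0.5083, -0.3648, 0.4186]
ee_rot: [-0.604, 0.606, 0.366, -0.365]
contact_force: [0.1, -0.3, -3.6]
width: 0.015
```

```bash
python3 - <<'E'
from h import *
import pickle
p,R,s=pose(); c=P('wrist'); im2=vision.get_image('wrist')[:,:,::-1]
print(p,np.degrees(np.arctan2(R[1,0],R[0,0])),s['clock'],s['contact_force'],s['width'])
cv2.imwrite('pics/w5.png',im2)
pickle.dump((c,p,R),open('w5.pkl','wb'))
show(plan(p,R,np.array([.630,.250,.45]),down(91.6),14),1)
E
```

```text
[ 0.50826755 -0.36478966  0.41862089] 62.2841350715154 7.275 [ 0.0792099  -0.31194198 -3.59317277] 0.01503034631468355
0.0002, -0.0365, -0.0001, 4.29, -0.23, 1.27, 1,
0.0002, -0.0365, -0.0001, 4.34, -0.23, 1.11, 1,
0.0002, -0.0365, -0.0001, 4.37, -0.23, 0.96, 1,
0.0002, -0.0365, -0.0001, 4.41, -0.23, 0.79, 1,
0.0002, -0.0365, -0.0001, 4.43, -0.23, 0.63, 1,
0.0002, -0.0365, -0.0001, 4.45, -0.23, 0.47, 1,
0.0002, -0.0365, -0.0001, 4.47, -0.23, 0.31, 1,
0.0002, -0.0365, -0.0001, 4.47, -0.23, 0.14, 1,
0.0002, -0.0365, -0.0001, 4.48, -0.23, -0.02, 1,
0.0002, -0.0365, -0.0001, 4.47, -0.23, -0.18, 1,
0.0002, -0.0365, -0.0001, 4.46, -0.23, -0.35, 1,
0.0002, -0.0365, -0.0001, 4.45, -0.23, -0.51, 1,
0.0002, -0.0365, -0.0001, 4.43, -0.22, -0.67, 1,
0.0002, -0.0365, -0.0001, 4.4, -0.22, -0.83, 1,
```

View pics/w5.png

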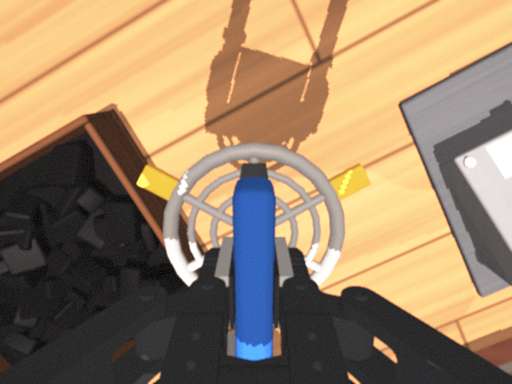

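arm_command(
  increments=[0, -0.036, 0, 4.3, -0.7, 1.3, 1, 0, -0.036, 0, 4.3, -0.7, 1.1, 1, 0, -0.036, 0, 4.4, -0.7, 1.0, 1, 0, -0.036, 0, 4.4, -0.7, 0.8, 1, 0, -0.036, 0, 4.4, -0.7, 0.6, 1, 0, -0.037, 0, 4.4, -0.7, 0.5, 1, 0, -0.037, 0, 4.5, -0.7, 0.3, 1, 0, -0.037, 0, 4.5, 0, 0.1, 1],
)

```text
clock: 8.32
position: [0.5782, -0.0123, 0.4642]
ee_rot: [0.546, -0.545, -0.449, 0.451]
contact_force: [0.4, 0.2, -3.5]
width: 0.0147
```

arm_command(
  increments=[0, -0.037, 0, 4.5, 0, 0, 1, 0, -0.037, 0, 4.5, 0, -0.2, 1, 0, -0.037, 0, 4.5, 0, -0.3, 1, 0, -0.037, 0, 4.4, 0, -0.5, 1, 0, -0.036, 0, 4.4, 0, -0.7, 1, 0, -0.036, 0, 4.4, 0, -0.8, 1, 0, 0, 0, 0, 2, 0, 1, 0, 0, 0, 0, 0, 0, 1],
)

```text
clock: 9.32
position: [0.6295, 0.2503, 0.4413]
ee_rot: [0.494, -0.491, -0.504, 0.51]
contact_force: [-0.3, 0.3, -3.8]
width: 0.0151
```

```bash
python3 - <<'E'
from h import *
import pickle
p,R,s=pose(); c=P('wrist'); im2=vision.get_image('wrist')[:,:,::-1];im=vision.get_image('scene')[:,:,::-1];im3=vision.get_image('side')[:,:,::-1]
print(p,np.degrees(np.arctan2(R[1,0],R[0,0])),s['clock'],s['contact_force'],s['width'])
cv2.imwrite('pics/w6.png',im2); crop(im,280,120,400,270,4,'pics/s6.png'); crop(im3,180,50,330,200,4,'pics/d6.png')
E
```

```text
[0.62954531 0.25030364 0.44130841] 91.61562536008822 9.325 [-0.28765677  0.26465592 -3.8186501 ] 0.01514061217753507
```

View pics/w6.png

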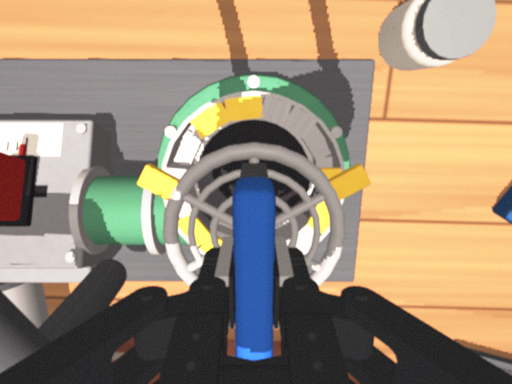

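View pics/s6.png

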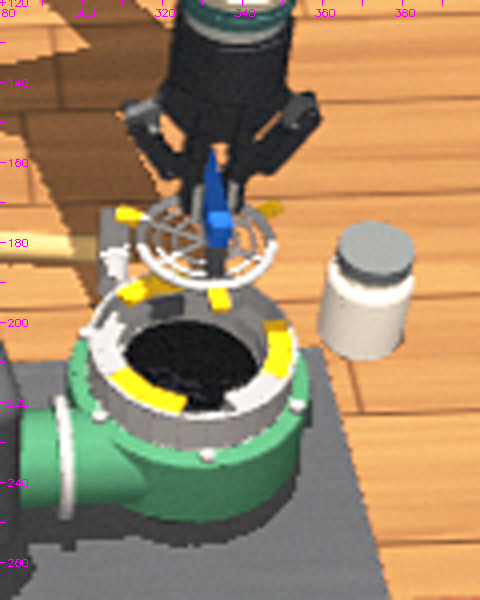

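View pics/d6.png

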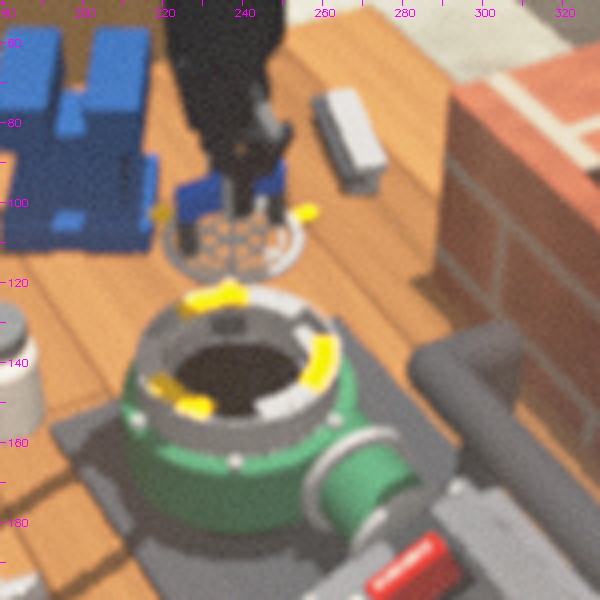

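arm_command(
  increments=[0, 0, 0, 0, 4.0, 0, 1, 0, 0, 0, 0, 3.0, 0, 1, 0, 0, 0, 0, 1.4, 0, 1, 0, 0, 0, 0, 0, 0, 1, 0, 0, 0, 0, 0, 0, 1],
)

```text
clock: 10.1
position: [0.6307, 0.2498, 0.3635]
ee_rot: [-0.493, 0.494, 0.508, -0.506]
contact_force: [0.2, 0.1, -3.3]
width: 0.0148
```

```bash
python3 - <<'E'
from h import *
import pickle
p,R,s=pose(); c=P('wrist'); im2=vision.get_image('wrist')[:,:,::-1];im=vision.get_image('scene')[:,:,::-1]
print(p,R.round(3),np.degrees(np.arctan2(R[1,0],R[0,0])),s['clock'],s['contact_force'],s['width'])
crop(im2,110,60,410,290,2,'pics/w7.png'); crop(im,280,150,400,250,5,'pics/s7.png')
E
```

```text
[0.63069198 0.24983115 0.36352264] [[-0.027  0.003 -1.   ]
 [ 1.     0.001 -0.027]
 [ 0.001 -1.    -0.003]] 91.54057343070619 10.1 [ 0.19463845  0.11232995 -3.34950215] 0.01483514185380294
```

View pics/w7.png

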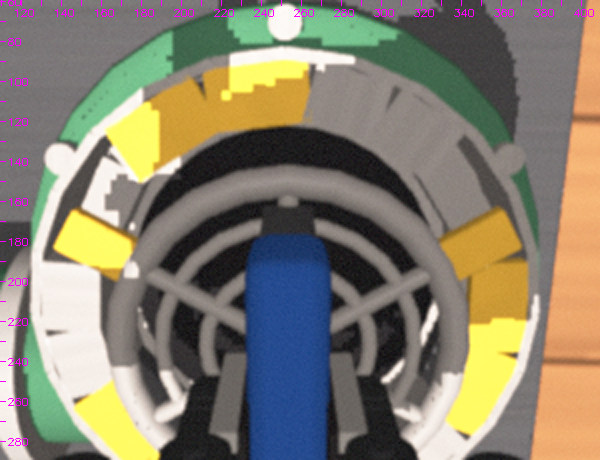

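View pics/s7.png

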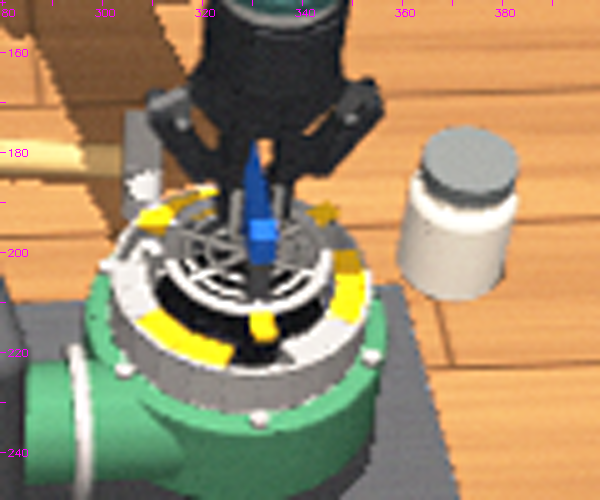

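arm_command(
  increments=[0, 0, 0, 0, 1.0, 0, 1, 0, 0, 0, 0, 1.0, 0, 1, 0, 0, 0, 0, 0.7, 0, 1, 0, 0, 0, 0, 0.5, 0, 1, 0, 0, 0, 0, 0, 0, 1],
)

```text
clock: 10.82
position: [0.63, 0.2499, 0.33]
ee_rot: [-0.493, 0.493, 0.507, -0.507]
contact_force: [-2.2, -0.1, -0.3]
width: 0.0146
```

arm_command(
  increments=[0, 0, 0, 0, 0.2, 0, 1, 0, 0, 0, 0, 0.2, 0, 1, 0, 0, 0, 0, 0.2, 0, 1, 0, 0, 0, 0, 0, 0, 1],
)

```text
clock: 11.32
position: [0.6294, 0.2497, 0.3299]
ee_rot: [-0.492, 0.494, 0.508, -0.506]
contact_force: [-7.6, -3.0, 22.5]
width: 0.0149
```

```bash
python3 - <<'E'
from h import *
p,R,s=pose(); im2=vision.get_image('wrist')[:,:,::-1];im=vision.get_image('scene')[:,:,::-1]
print(p,np.degrees(np.arctan2(R[1,0],R[0,0])),s['clock'],s['contact_force'],s['moment'],s['width'])
crop(im2,110,60,410,290,2,'pics/w8.png'); crop(im,280,150,400,250,5,'pics/s8.png')
E
```

```text
[0.6294183  0.24974793 0.32994283] 91.56879949180703 11.325 [-7.56967503 -2.95173296 22.49118231] [-0.47584157  1.43715772  0.00706375] 0.014873809552970171
```

View pics/w8.png

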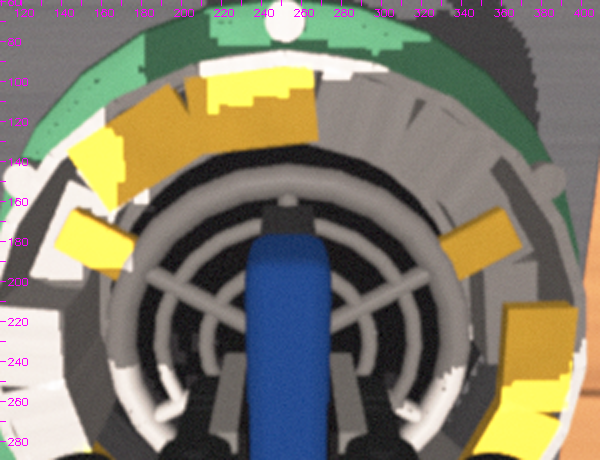

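View pics/s8.png

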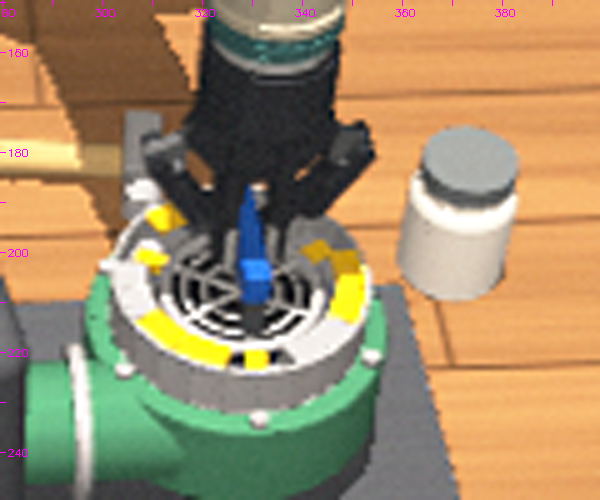

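arm_command(
  increments=[0, 0, 0, -0.05, -0.4, 0.15, 1, 0, 0, 0, 0, 0, 0, 1],
)

```text
clock: 11.68
position: [0.6289, 0.2495, 0.33]
ee_rot: [-0.493, 0.494, 0.508, -0.506]
contact_force: [-2.1, 0.8, 9.7]
width: 0.0148
```

arm_command(
  increments=[0, 0, 0, 0, 0.2, 0.1, 1, 0, 0, 0, 0, 0, 0, 1],
)

```text
clock: 11.92
position: [0.6284, 0.2494, 0.33]
ee_rot: [-0.492, 0.494, 0.509, -0.505]
contact_force: [-1.6, -0.8, 15.5]
width: 0.0154
```

arm_command(
  increments=[0, 0.08, 0, 0, 0, 0, 1, 0, 0.08, 0, 0, 0, 0, 1, 0, 0.08, 0, 0, 0, 0, 1, 0, 0.08, 0, 0, 0, 0, 1],
)

```text
clock: 12.42
position: [0.6289, 0.2497, 0.33]
ee_rot: [-0.567, 0.569, 0.424, -0.419]
contact_force: [0.5, -0.1, 14.9]
width: 0.0149
```

```bash
python3 - <<'E'
from h import *
p,R,s=pose(); im2=vision.get_image('wrist')[:,:,::-1];im=vision.get_image('scene')[:,:,::-1]
print(p,R[:,1],np.degrees(np.arctan2(R[1,0],R[0,0])),s['clock'],s['contact_force'],s['moment'],s['width'])
crop(im2,110,60,410,290,2,'pics/w9.png'); crop(im,280,150,400,250,5,'pics/s9.png')
E
```

```text
[0.62888953 0.24969365 0.32996216] [ 0.00806971  0.00185705 -0.99996571] 73.1633188593325 12.425 [ 0.49272162 -0.08975458 14.90665881] [-0.19732932  0.49073917  0.42424237] 0.014892079419901671
```

View pics/w9.png

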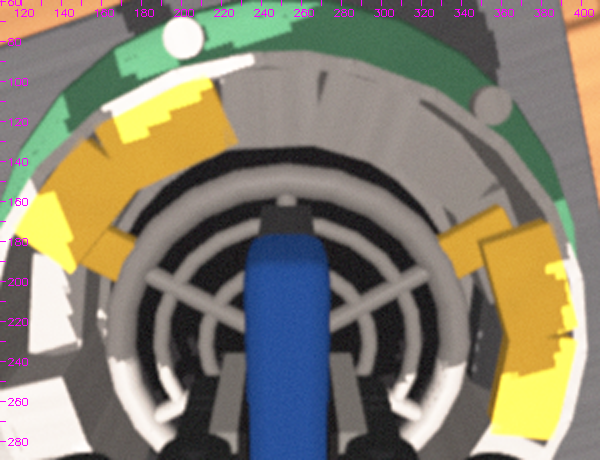

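View pics/s9.png

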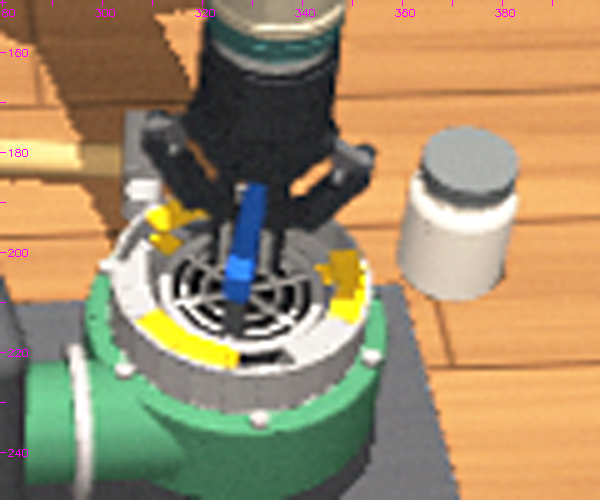

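arm_command(
  increments=[0, 0.08, 0, 0, 0, 0, 1, 0, 0.08, 0, 0, 0, 0, 1, 0, 0.08, 0, 0, 0, 0, 1, 0, 0.08, 0, 0, 0, 0, 1, 0, 0.08, 0, 0, 0, 0, 1, 0, 0.08, 0, 0, 0, 0, 1, 0, 0.08, 0, 0, 0, 0, 1, 0, 0, 0, 0, 0, 0, 1],
)

```text
clock: 13.52
position: [0.6276, 0.2493, 0.3245]
ee_rot: [0.662, -0.662, -0.248, 0.249]
contact_force: [1.0, -0.0, -3.7]
width: 0.015
```

```bash
python3 - <<'E'
from h import *
p,R,s=pose(); im2=vision.get_image('wrist')[:,:,::-1];im=vision.get_image('scene')[:,:,::-1]
print(p,R[:,1],np.degrees(np.arctan2(R[1,0],R[0,0])),s['clock'],s['contact_force'],s['moment'],s['width'])
crop(im2,110,60,410,290,2,'pics/w10.png'); crop(im,280,150,400,250,5,'pics/s10.png')
E
```

```text
[0.62760109 0.24929016 0.32448298] [-1.48630973e-03 -3.56970854e-04 -9.99998832e-01] 41.19270961854127 13.525 [ 1.04204228 -0.03592574 -3.74668318] [-0.01098264  0.06006124  0.04096429] 0.014988246640348703
```

View pics/w10.png

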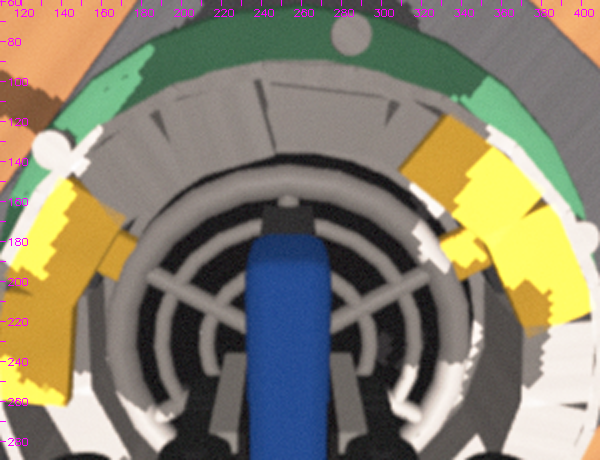

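View pics/s10.png

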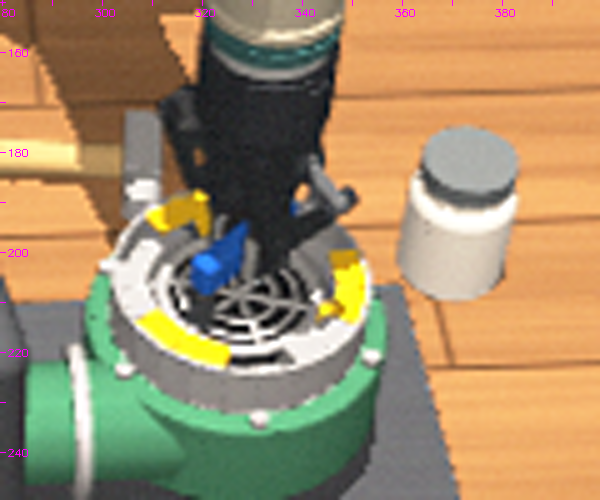

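arm_command(
  increments=[0, 0.01, 0, 0, 0.15, 0, 1, 0, 0, 0, 0, 0.15, 0, 1, 0, 0, 0, 0, 0, 0, 1],
)

```text
clock: 14.0
position: [0.6275, 0.2493, 0.324]
ee_rot: [-0.663, 0.663, 0.246, -0.245]
contact_force: [-1.2, -1.0, 5.4]
width: 0.0151
```

arm_command(
  increments=[0, 0, 0, 0, -0.25, 0, 1, 0, 0, 0, 0, 0, 0, 0.7, 0, 0, 0, 0, 0, 0, 0.4, 0, 0, 0, 0, 0, 0, 0.4, 0, 0, 0, 0, 0, 0, 0.3, 0, 0, 0, 0, 0, 0, 0.3],
)

```text
clock: 14.75
position: [0.6276, 0.2493, 0.3252]
ee_rot: [0.663, -0.663, -0.245, 0.245]
contact_force: [-0.1, 0.6, -0.1]
width: 0.0597
```

arm_command(
  increments=[0, 0, 0, 0, -1.5, 0, 0.3, 0, 0, 0, 0, -4, 0, 0.3, 0, 0, 0, 0, -4, 0, 0.2, 0, 0, 0, 0, -4, 0, 0, 0, 0, 0, 0, 0, 0],
)

```text
invalid input
```

```bash
python3 - <<'E'
from h import *
import pickle
p,R,s=pose(); c=P('wrist'); im2=vision.get_image('wrist')[:,:,::-1];im=vision.get_image('scene')[:,:,::-1];im3=vision.get_image('side')[:,:,::-1]
pickle.dump(c,open('w11.pkl','wb'))
print(p,R[:,1],np.degrees(np.arctan2(R[1,0],R[0,0])),s['clock'],s['contact_force'],s['moment'],s['width'])
crop(im2,110,60,410,290,2,'pics/w11.png'); crop(im,280,170,380,250,6,'pics/s11.png'); crop(im3,190,100,290,190,6,'pics/d11.png')
E
```

```text
[0.62761981 0.24933514 0.32522108] [ 4.00415451e-05  1.12252946e-04 -9.99999993e-01] 40.567686477402916 14.75 [-0.07418819  0.63165344 -0.08748917] [-0.0150772  -0.01602218  0.01827965] 0.05971261037240216
```

View pics/w11.png

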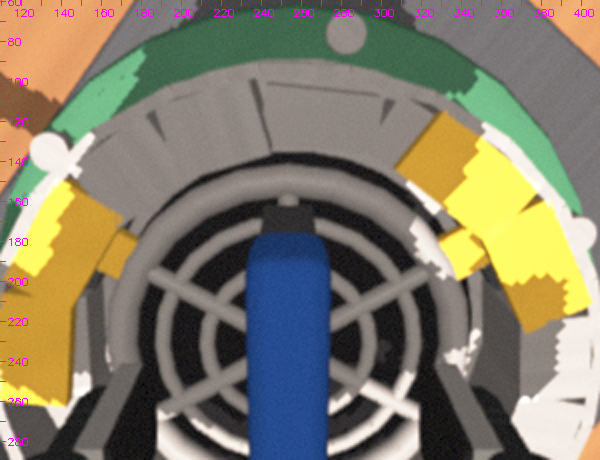

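View pics/s11.png

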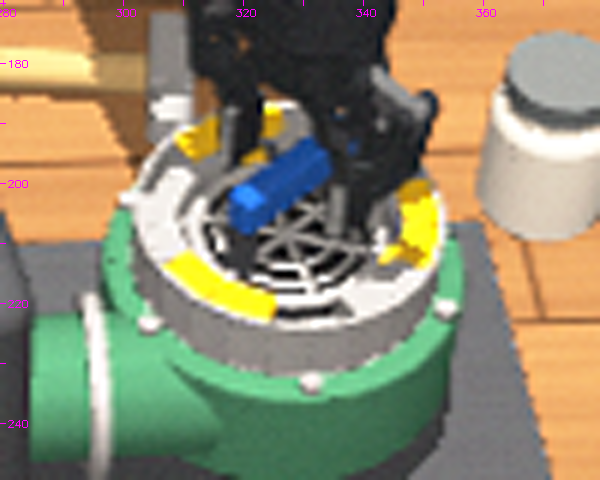

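View pics/d11.png

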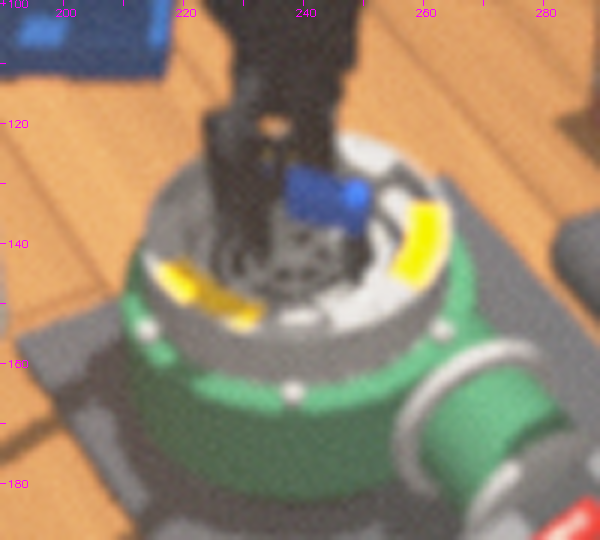

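arm_command(
  increments=[0, 0, 0, 0, -1.5, 0, 0.3, 0, 0, 0, 0, -4, 0, 0.3, 0, 0, 0, 0, -4, 0, 0.2, 0, 0, 0, 0, -4, 0, 0, 0, 0, 0, 0, 0, 0, 0],
)

```text
clock: 15.52
position: [0.6278, 0.2494, 0.466]
ee_rot: [-0.663, 0.663, 0.249, -0.242]
contact_force: [-0.1, -0.4, 1.0]
width: 0.0852
```

```bash
cat >> h.py <<'E'
PSI=np.radians(1.65); RU=Rr.from_euler('z',PSI).as_matrix()
def gateR(psi=PSI):
    U=Rr.from_euler('z',psi).as_matrix(); x=U@[0,1,0]; y=U@[np.sin(np.radians(25)),0,-np.cos(np.radians(25))]; return np.c_[x,y,np.cross(x,y)]
E
python3 - <<'E'
from h import *
import pickle
w=pickle.load(open('w1.pkl','rb')); s=P('scene');d=P('side')
S=lambda x,y:np.array((x/4+169.5,y/4+174.5)); D=lambda x,y:np.array((x/4+189.5,y/4+109.5));G=lambda x,y:np.array((x,y))/3+[44.5,139.5]
print('top',tri([(s,S(317,130)),(w,G(446,201)),(d,D(365,317))]))
pts=dict(top=(G(446,201),S(317,130),D(365,317)),mark=(G(190,56),S(155,172),D(403,555)))
for k,(a,b,c) in pts.items():
    X=tri([(w,a),(s,b),(d,c)]); print(k,X.round(4),[ (proj(q,X)-u).round(1) for q,u in ((w,a),(s,b),(d,c))])
p,R,st=pose(); print(p,st['contact_force'])
rows=plan(p,R,np.array([.527,.015,.39]),gateR(),9); show(rows)
im=vision.get_image('scene')[:,:,::-1]; crop(im,280,170,380,250,6,'pics/s12.png'); im=vision.get_image('side')[:,:,::-1]; crop(im,190,100,290,190,6,'pics/d12.png')
E
```

```text
top [0.63309685 0.01873188 0.14727523]
top [0.6331 0.0187 0.1473] [array([[-1. ,  2.4]]), array([[ 0.4, -0. ]]), array([[-0.9,  0.6]])]
mark [ 0.593  -0.1075  0.065 ] [array([[0.4, 2.1]]), array([[ 0.5, -0.6]]), array([[-0.1,  1.1]])]
[0.62783201 0.24939499 0.46596305] [-0.08489757 -0.36520646  1.04320904]
-0.0443, -0.0976, -0.0209, -2.55, 0.83, -1.25, 0,
-0.0443, -0.0976, -0.0209, -2.68, 0.82, -0.95, 0,
-0.0443, -0.0976, -0.0209, -2.77, 0.8, -0.65, 0,
-0.0443, -0.0976, -0.0209, -2.84, 0.76, -0.34, 0,
-0.0443, -0.0976, -0.0209, -2.87, 0.71, -0.03, 0,
-0.0443, -0.0976, -0.0209, -2.87, 0.65, 0.28, 0,
-0.0443, -0.0976, -0.0209, -2.84, 0.57, 0.58, 0,
-0.0443, -0.0976, -0.0209, -2.78, 0.48, 0.88, 0,
-0.0443, -0.0976, -0.0209, -2.69, 0.37, 1.17, 0,
```

View pics/s12.png

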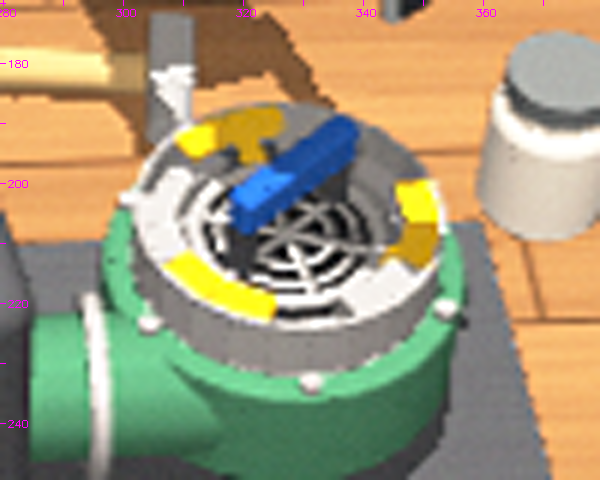

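View pics/d12.png

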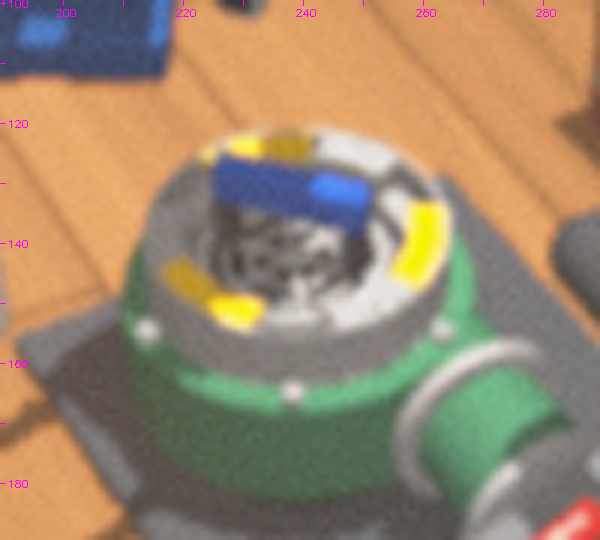

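arm_command(
  increments=[-0.044, -0.098, -0.021, -2.6, 0.8, -1.2, 0, -0.044, -0.098, -0.021, -2.7, 0.8, -0.9, 0, -0.044, -0.098, -0.021, -2.8, 0.8, -0.6, 0, -0.044, -0.098, -0.021, -2.8, 0.8, -0.3, 0, -0.044, -0.098, -0.021, -2.9, 0.7, 0, 0, -0.044, -0.098, -0.021, -2.9, 0.7, 0.3, 0, -0.044, -0.098, -0.021, -2.8, 0.6, 0.6, 0, -0.044, -0.098, -0.021, -2.8, 0.5, 0.9, 0],
)

```text
clock: 16.62
position: [0.5339, 0.041, 0.3909]
ee_rot: [-0.414, 0.6, 0.57, -0.38]
contact_force: [-0.4, 1.2, 0.5]
width: 0.0856
```

arm_command(
  increments=[-0.044, -0.098, -0.021, -2.7, 0.4, 1.2, 0, 0, 0, 0, 0, 0, 0, 0, 0, 0, 0, 0, 0, 0, 0],
)

```text
clock: 17.0
position: [0.5238, 0.0157, 0.3838]
ee_rot: [-0.378, 0.585, 0.603, -0.39]
contact_force: [-0.1, 0.2, 0.4]
width: 0.0854
```

```bash
python3 - <<'E'
from h import *
import pickle
p,R,s=pose(); c=P('wrist'); im2=vision.get_image('wrist')[:,:,::-1]
pickle.dump(c,open('w13.pkl','wb'))
print(p,R.round(3),gateR().round(3),s['clock'],s['contact_force'],s['qpos'].round(2))
cv2.imwrite('pics/w13.png',im2); print(proj(c,np.array([[.6331,.0187,.1473],[.593,-.1075,.065]])))
E
```

```text
[0.52382703 0.01566151 0.3837726 ] [[-0.031  0.411 -0.911]
 [ 1.     0.013 -0.029]
 [-0.    -0.912 -0.411]] [[-0.029  0.422 -0.906]
 [ 1.     0.012 -0.026]
 [ 0.    -0.906 -0.423]] 17.0 [-0.10101088  0.17828242  0.35435266] [-0.13  0.11  1.82  0.09  0.79 -1.78]
[[253.35370189 201.94228093]
 [100.23643741  93.30460644]]
```

View pics/w13.png

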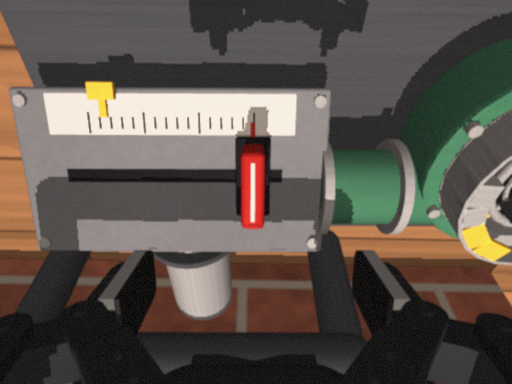

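```bash
python3 - <<'E'
from h import *
crop('pics/w13.png',5,75,195,225,4,'pics/w13a.png')
crop('pics/w13.png',190,85,340,255,4,'pics/w13b.png')
E
```

```text
(no output)
```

View pics/w13a.png

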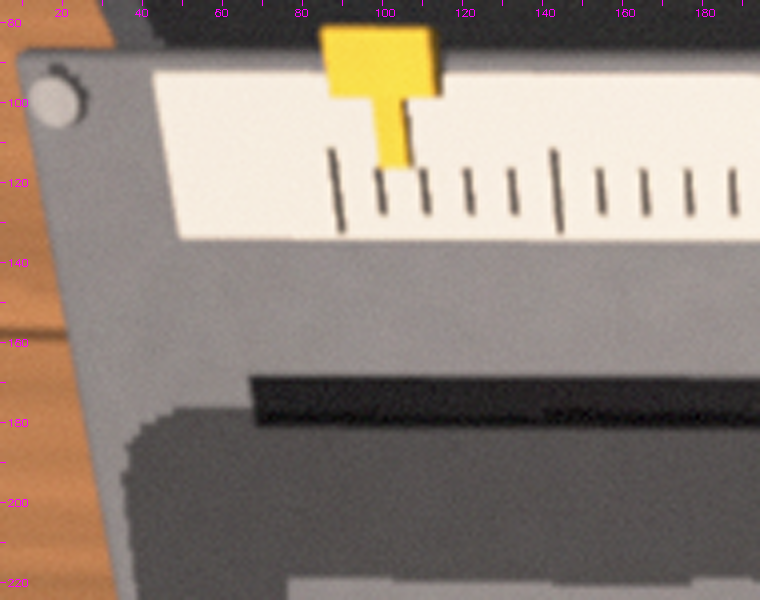

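View pics/w13b.png

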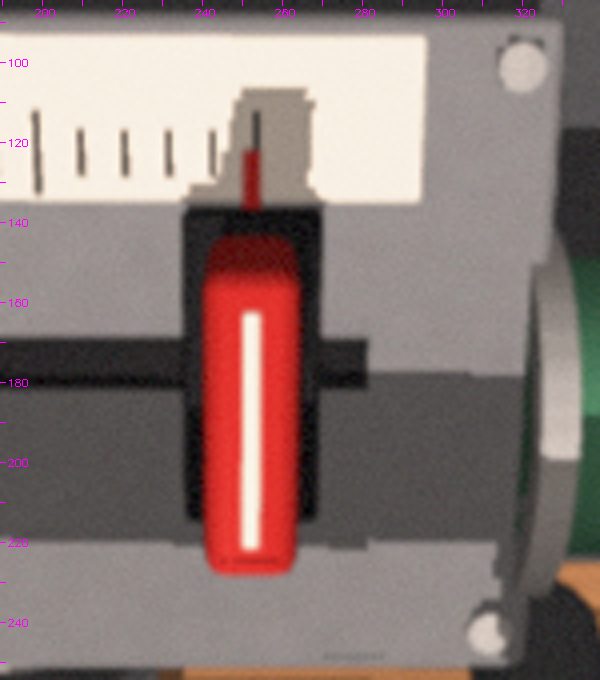

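```bash
cat > fit3.py <<'E'
from h import *
import pickle
w=pickle.load(open('w13.pkl','rb')); w1=pickle.load(open('w1.pkl','rb'))
A=lambda x,y:np.array((x/4+4.5,y/4+74.5)); B=lambda x,y:np.array((x/4+189.5,y/4+84.5)); G=lambda x,y:np.array((x,y))/3+[44.5,139.5]
# screws triangulation
scr=dict(TL=(A(54,100),G(38,80)),TR=(B(523,67),G(588,65)),BR=(B(488,634),G(593,352)),markC=(A(380,62),G(190,56)),wTL=(A(153,72),G(85,66)),wTR=(B(427,36),G(547,54)),wBL=(A(180,239),G(82,141)),wBR=(B(421,203),G(547,131)),sl=(A(250,377),G(102,208)),sl2=(A(258,427),G(103,230)))
X={}
for k,(a,b) in scr.items():
    X[k]=tri([(w,a),(w1,b)]); print(k,X[k].round(4),(proj(w,X[k])-a).round(1),(proj(w1,X[k])-b).round(1))
u=lambda v:RU.T@v
P3=np.array([u(X[k]) for k in ['wTL','wTR','wBL','wBR','sl','sl2']]); c=P3.mean(0); n=np.linalg.svd(P3-c)[2][2]; print('normal',n*np.sign(n[2]))
# fit with panel fixed slope: PnP on panel corners with yaw & position
t=np.radians(25); 
def pts(v,L):
    U=Rr.from_euler('z',v[3]).as_matrix(); ex=U@[np.cos(t),0,np.sin(t)]; ey=U@[0,1,0]
    return np.array([v[:3]+ex*a+ey*b for a,b in L])
L=[(-.075,-.135),(-.075,.135),(.075,.135),(.075,-.135)]
px=np.array([A(16,50),B(560,22),B(520,668),(39,250)])
def f(v): return (proj(w,pts(v,L))-px).ravel()
r=least_squares(f,[.65,-.05,.1,.03]); print('panel',r.x.round(4),np.degrees(r.x[3]),r.fun.round(1))
E
python3 fit3.py
```

```text
TL [ 0.602  -0.1795  0.0621] [[-0.6 -0.1]] [[0.4 0.1]]
TR [0.5934 0.0722 0.067 ] [[-0.1  0.1]] [[ 0.1 -0.1]]
BR [0.7092 0.0751 0.1199] [[ 0. -0.]] [[-0.  0.]]
markC [ 0.5899 -0.1073  0.0655] [[-0.2  0. ]] [[0.1 0. ]]
wTL [ 0.5957 -0.1575  0.0608] [[-0.9 -0.1]] [[0.5 0.1]]
wTR [0.5899 0.053  0.0606] [[ 0.3 -0.2]] [[-0.2  0.1]]
wBL [ 0.6274 -0.157   0.0744] [[-0.5 -0. ]] [[0.3 0. ]]
wBR [0.6223 0.0537 0.0737] [[-0.2  0.2]] [[ 0.1 -0.1]]
sl [ 0.6554 -0.1465  0.086 ] [[-0.3  0. ]] [[0.2 0. ]]
sl2 [ 0.6627 -0.1433  0.0945] [[ 0.1 -0. ]] [[-0.1 -0. ]]
normal [-0.42128727  0.00429853  0.90691706]
panel [ 0.6601 -0.0517  0.0855  0.0236] 1.3541587362975984 [ 0.1  0.2  0.4 -0.3 -0.6  0.1  0.   0. ]
```

```bash
cat >> fit3.py <<'E'
v=r.x; U=Rr.from_euler('z',v[3]).as_matrix(); ex=U@[np.cos(t),0,np.sin(t)]; ey=U@[0,1,0]; n=np.cross(ex,ey); 
def inpl(cam,uv,h):
    o,dd=ray(cam,uv); s=((v[:3]+n*h-o)@n)/(dd@n); q=o+dd*s-v[:3]; return (np.array([q@ex,q@ey])*1000).round(1)
print('n',n)
for nm,cam,uv,h in [('blade top',w,B(250.5,427),.054),('stripe',w,B(250.5,430),.054),('blade w1',w1,G(446,201),.054),('stripe w1',w1,G(443,199),.054),('markplate',w,A(378,62),.006),('markstem',w,A(394,155),.006),('mark w1',w1,G(190,57),.006),('markstem w1',w1,G(190,95),.006),
 ('ticks0',w,A(341,230),0),('tick5',w,A(559,230),0),('tick10',w,B(38,190),0),('ptr',w,B(252,200),.003),('foot L',w,B(184,300),.009),('foot R',w,B(321,300),.009),('footT',w,B(250,207),.009),('slotL',w,A(253,400),0),('slotR',w,B(367,363),0)]:
    print(nm,inpl(cam,uv,h))
E
python3 fit3.py|tail -18
```

```text
n [-0.42250023 -0.00998745  0.90630779]
blade top [-1.1 70. ]
stripe [-0.6 70. ]
blade w1 [-1.  69.8]
stripe w1 [-1.8 68.6]
markplate [-73.3 -56.8]
markstem [-54.6 -55.7]
mark w1 [-74.3 -56.8]
markstem w1 [-56.6 -56.1]
ticks0 [-38.2 -71.7]
tick5 [-38.5 -24.3]
tick10 [-38.9  23.4]
ptr [-37.4  70. ]
foot L [-16.5  55.5]
foot R [-16.7  85.1]
footT [-36.6  69.6]
slotL [ -0.  -96.4]
slotR [-0.6 96.2]
```

```bash
cat >> fit3.py <<'E'
R1=gateR(np.radians(1.5))
grip=v[:3]+ey*.070+ex*(-.0005)+n*.032; mk=v[:3]+ey*(-.0564)+n*.032
print('grip',grip,'mark',mk,'ey',ey)
if __name__=='__main__':
    p,R,s=pose(); tgt=grip+n*.155
    print(p,'target',tgt)
    show(plan(p,R,tgt+n*.03,R1,3)); show(plan(tgt+n*.03,R1,tgt,R1,3))
E
python3 fit3.py|tail -8
```

```text
grip [0.64447451 0.01798698 0.11433799] mark [ 0.64791466 -0.10836701  0.1145493 ] ey [-0.02363233  0.99972072  0.        ]
[0.52413241 0.01595347 0.38409185] target [0.57898697 0.01643893 0.2548157 ]
-0.004, 0.0019, 0.0007, -0.04, 3.68, 0.12, 0,
-0.004, 0.0019, 0.0007, -0.04, 3.68, 0.13, 0,
-0.004, 0.0019, 0.0007, -0.03, 3.68, 0.15, 0,
0, 0, 0, -0, 1, 0, 0,
0, 0, 0, -0, 1, 0, 0,
0, 0, 0, -0, 1, 0, 0,
```

arm_command(
  increments=[-0.004, 0.002, 0.001, 0, 3.7, 0.1, 0, -0.004, 0.002, 0.001, 0, 3.7, 0.1, 0, -0.004, 0.002, 0.001, 0, 3.7, 0.2, 0, 0, 0, 0, 0, 1, 0, 0, 0, 0, 0, 0, 1, 0, 0, 0, 0, 0, 0, 1, 0, 0, 0, 0, 0, 0, 0, 0, 0],
)

```text
clock: 17.92
position: [0.579, 0.017, 0.2544]
ee_rot: [-0.374, 0.589, 0.604, -0.385]
contact_force: [-0.5, 0.6, 0.7]
width: 0.0853
```

```bash
python3 - <<'E'
from h import *
p,R,s=pose(); im2=vision.get_image('wrist')[:,:,::-1]; im=vision.get_image('scene')[:,:,::-1]; im3=vision.get_image('side')[:,:,::-1]
print(p,R.round(3),s['clock'],s['contact_force'])
cv2.imwrite('pics/w14.png',im2); crop(im,170,120,330,260,4,'pics/s14.png');crop(im3,230,130,390,280,4,'pics/d14.png')
E
```

```text
[0.57895182 0.01701751 0.25436743] [[-0.026  0.423 -0.906]
 [ 1.     0.01  -0.024]
 [-0.001 -0.906 -0.423]] 17.925 [-0.51837656  0.59433162  0.66245896]
```

View pics/w14.png

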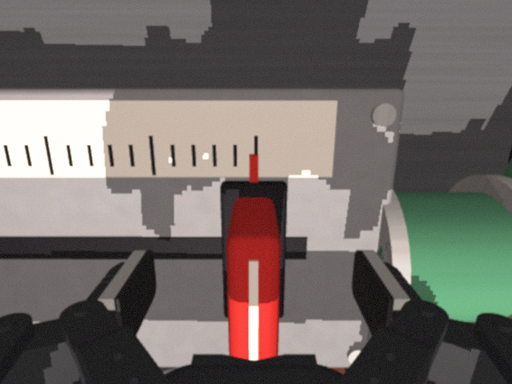

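View pics/d14.png

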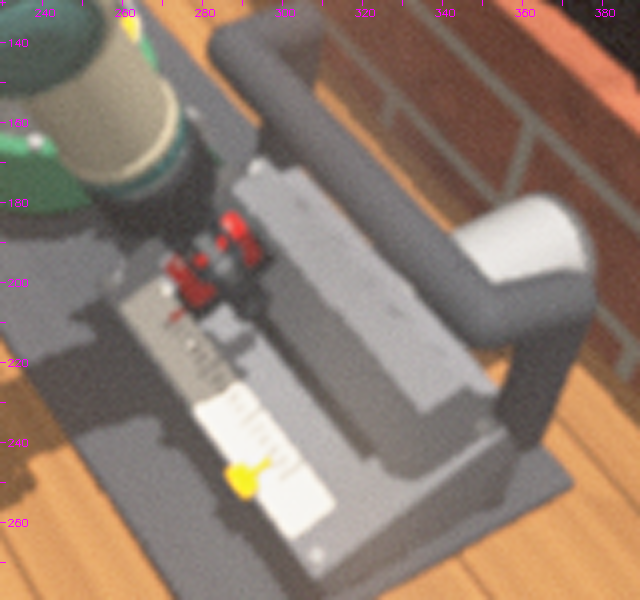

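View pics/s14.png

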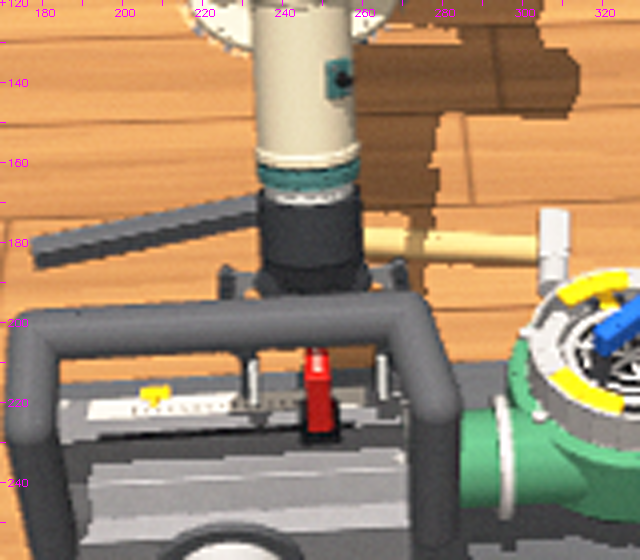

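arm_command(
  increments=[0, 0, 0, 0, 0, 0, 1, 0, 0, 0, 0, 0, 0, 1, 0, 0, 0, 0, 0, 0, 1, 0, 0, 0, 0, 0, 0, 1, 0, 0, 0, 0, 0, 0, 1, 0, 0, 0, 0, 0, 0, 1],
  grip_force=40,
)

```text
clock: 18.82
position: [0.5787, 0.0169, 0.2555]
ee_rot: [-0.374, 0.589, 0.604, -0.385]
contact_force: [-4.6, -0.2, 7.1]
width: 0.0176
```

arm_command(
  increments=[0, 0, 0, -0.8, 0, 0, 1, 0, 0, 0, -1.6, 0, 0, 1, 0, 0, 0, -1.6, 0, 0, 1, 0, 0, 0, -1.6, 0, 0, 1, 0, 0, 0, -1.6, 0, 0, 1, 0, 0, 0, -1.6, 0, 0, 1, 0, 0, 0, -1.6, 0, 0, 1, 0, 0, 0, -1.2, 0, 0, 1],
)

```text
clock: 19.82
position: [0.5818, -0.0988, 0.2555]
ee_rot: [-0.375, 0.589, 0.604, -0.384]
contact_force: [-2.4, 5.3, 6.6]
width: 0.0177
```

arm_command(
  increments=[0, 0, 0, -0.7, 0, 0, 1, 0, 0, 0, 0, 0, 0, 1],
)

```text
clock: 20.08
position: [0.582, -0.1063, 0.2555]
ee_rot: [-0.374, 0.589, 0.604, -0.385]
contact_force: [-2.7, 0.8, 5.9]
width: 0.0175
```

```bash
python3 - <<'E'
from h import *
import pickle
p,R,s=pose(); c=P('wrist'); im2=vision.get_image('wrist')[:,:,::-1]; pickle.dump(c,open('w15.pkl','wb'))
print(p,R.round(3),s['clock'],s['contact_force'],s['width'])
cv2.imwrite('pics/w15.png',im2); crop(im2,150,70,350,220,4,'pics/w15b.png')
E
```

```text
[ 0.58198653 -0.10627299  0.25548502] [[-0.026  0.424 -0.905]
 [ 1.     0.01  -0.024]
 [-0.001 -0.906 -0.424]] 20.075 [-2.68203183  0.79347609  5.9199839 ] 0.017535331220262622
```

View pics/w15b.png

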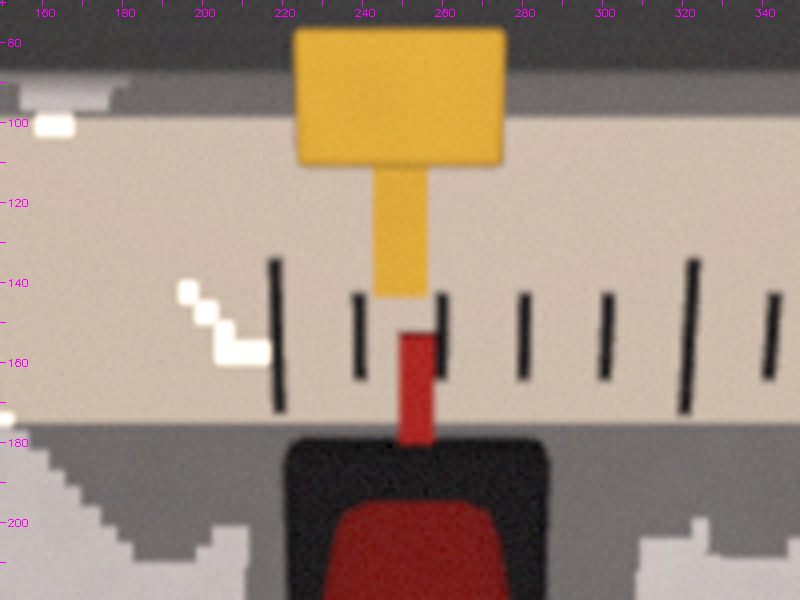

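arm_command(
  increments=[0, 0, 0, -0.2, 0, 0, 1, 0, 0, 0, 0, 0, 0, 1, 0, 0, 0, 0, 0, 0, 1],
)

```text
clock: 20.5
position: [0.582, -0.1076, 0.2555]
ee_rot: [-0.374, 0.589, 0.604, -0.385]
contact_force: [-3.6, 2.5, 6.9]
width: 0.0175
```

```bash
python3 - <<'E'
from h import *
import pickle
p,R,s=pose(); c=P('wrist'); im2=vision.get_image('wrist')[:,:,::-1]; pickle.dump(c,open('w16.pkl','wb'))
print(p,s['clock'],s['contact_force'],s['width'])
cv2.imwrite('pics/w16.png',im2); crop(im2,200,70,310,200,6,'pics/w16b.png')
E
```

```text
[ 0.58202927 -0.1075781   0.25547213] 20.5 [-3.57794085  2.49641649  6.89543881] 0.017512392952057955
```

View pics/w16b.png

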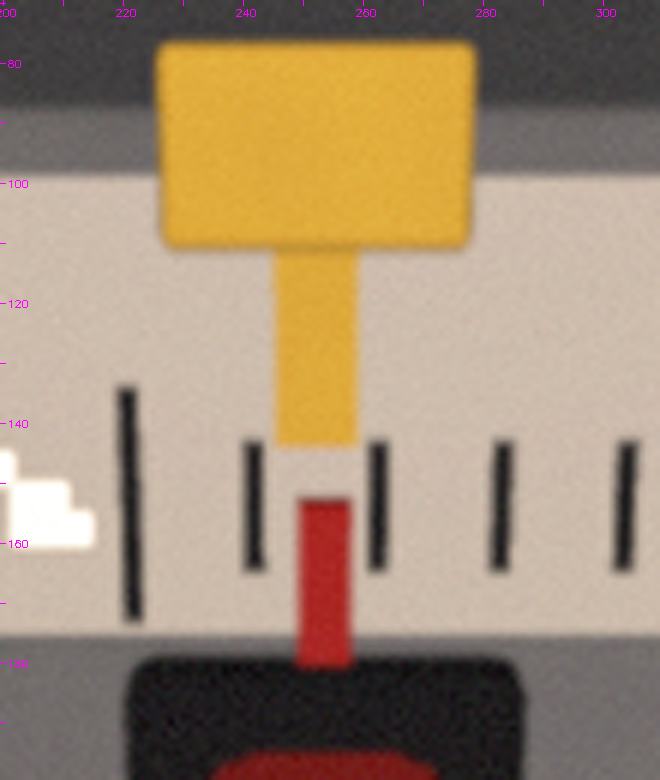

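arm_command(
  increments=[0, 0, 0, -0.07, 0, 0, 1, 0, 0, 0, 0, 0, 0, 1, 0, 0, 0, 0, 0, 0, 1],
)

```text
clock: 20.92
position: [0.5821, -0.108, 0.2555]
ee_rot: [-0.374, 0.589, 0.604, -0.385]
contact_force: [-3.2, 3.3, 5.8]
width: 0.0179
```

```bash
python3 - <<'E'
from h import *
p,R,s=pose(); im2=vision.get_image('wrist')[:,:,::-1]
print(p,s['clock'],s['contact_force'],s['width'])
crop(im2,200,70,310,200,6,'pics/w17b.png')
E
```

```text
[ 0.58205765 -0.10804222  0.25546386] 20.925 [-3.19811115  3.32373875  5.81265088] 0.01794079379356332
```

View pics/w17b.png

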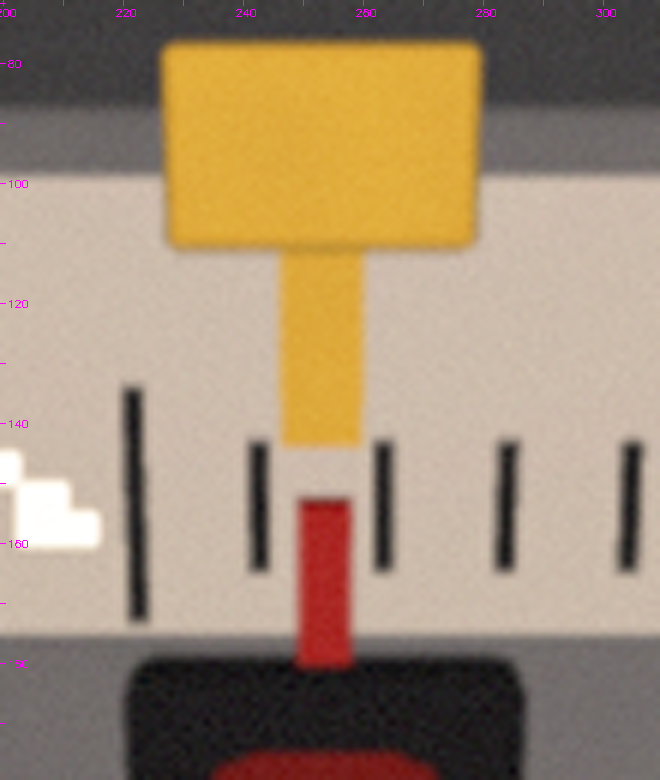

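arm_command(
  increments=[0, 0, 0, 0.07, 0, 0, 1, 0, 0, 0, 0, 0, 0, 0.7, 0, 0, 0, 0, 0, 0, 0.5, 0, 0, 0, 0, 0, 0, 0.4, 0, 0, 0, 0, 0, 0, 0.3, 0, 0, 0, 0, -1, 0, 0.3, 0, 0, 0, 0, -4, 0, 0.3, 0, 0, 0, 0, -5, 0, 0.2],
)

```text
clock: 21.98
position: [0.5391, -0.109, 0.3455]
ee_rot: [-0.375, 0.588, 0.604, -0.386]
contact_force: [0.7, -0.1, -0.0]
width: 0.0682
```

arm_command(
  increments=[0, 0, 0, 0, -5, 0, 0, 0, 0, 0, 0, -2, 0, 0, 0, 0, 0, 0, 0, 0, 0, 0, 0, 0, 0, 0, 0, 0],
)

```text
clock: 22.48
position: [0.5099, -0.1096, 0.4077]
ee_rot: [-0.375, 0.588, 0.604, -0.385]
contact_force: [0.0, -0.8, -0.2]
width: 0.0855
```

```bash
python3 - <<'E'
from h import *
import pickle
p,R,s=pose(); c=P('wrist'); im2=vision.get_image('wrist')[:,:,::-1]; pickle.dump(c,open('w18.pkl','wb'))
print(p,s['clock'],s['contact_force'],s['width'])
cv2.imwrite('pics/w18.png',im2); crop(im2,190,70,320,240,4,'pics/w18b.png')
cv2.imwrite('pics/s18.png',vision.get_image('scene')[:,:,::-1]); im=vision.get_image('side')[:,:,::-1]; cv2.imwrite('pics/d18.png',im)
crop(im,190,100,290,190,6,'pics/d18b.png')
E
```

```text
[ 0.50993844 -0.10959143  0.40767351] 22.475 [ 0.02622871 -0.84419664 -0.1800265 ] 0.08547688635278182
```

View pics/w18b.png

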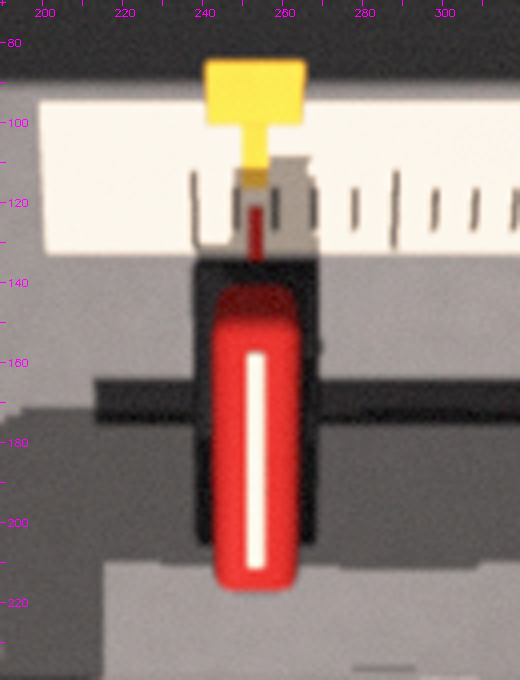

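View pics/s18.png

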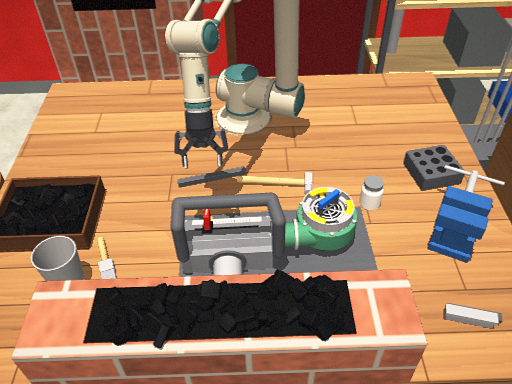

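View pics/d18b.png

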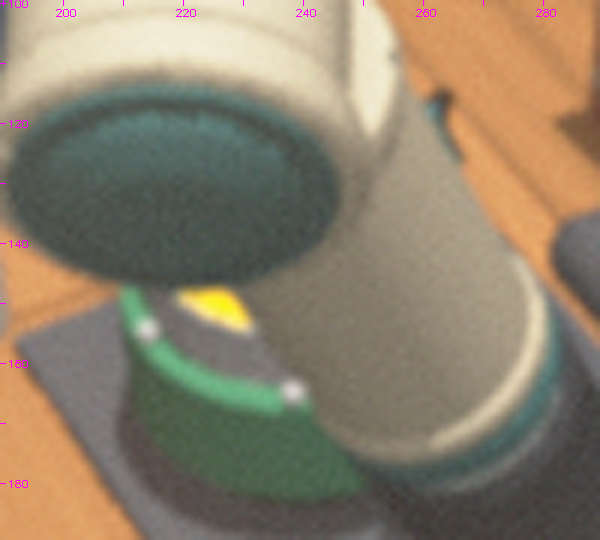

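```bash
python3 - <<'E'
from h import *
p,R,s=pose()
show(plan(p,R,np.array([.58,.25,.50]),down(91.5),8))
E
```

```text
0.0542, 0, -0, 4.47, -0.64, -1.39, 0,
0.0542, 0, -0, 4.47, -0.71, -1.35, 0,
0.0542, 0, -0, 4.47, -0.79, -1.31, 0,
0.0542, 0, -0, 4.47, -0.86, -1.26, 0,
0.0542, 0, -0, 4.47, -0.92, -1.22, 0,
0.0542, 0, -0, 4.47, -0.99, -1.16, 0,
0.0542, 0, -0, 4.47, -1.05, -1.11, 0,
0.0542, 0, -0, 4.47, -1.11, -1.05, 0,
```

arm_command(
  increments=[0.054, 0, 0, 4.5, -0.7, -1.4, 0, 0.054, 0, 0, 4.5, -0.7, -1.4, 0, 0.054, 0, 0, 4.5, -0.8, -1.3, 0, 0.054, 0, 0, 4.5, -0.9, -1.3, 0, 0.054, 0, 0, 4.5, -0.9, -1.2, 0, 0.054, 0, 0, 4.5, -1.0, -1.2, 0, 0.054, 0, 0, 4.5, -1.1, -1.1, 0, 0.054, 0, 0, 4.5, -1.1, -1.1, 0],
)

```text
clock: 23.62
position: [0.5813, 0.2543, 0.502]
ee_rot: [0.493, -0.494, -0.506, 0.507]
contact_force: [0.8, 0.5, 0.2]
width: 0.0855
```

arm_command(
  increments=[0, 0, 0, 0, 0, 0, 0, 0, 0, 0, 0, 0, 0, 0],
)

```text
clock: 23.88
position: [0.5809, 0.2524, 0.5015]
ee_rot: [0.492, -0.495, -0.507, 0.507]
contact_force: [-0.4, -0.1, -0.2]
width: 0.0855
```

```bash
python3 - <<'E'
from h import *
import pickle
p,R,s=pose(); c=P('wrist'); im2=vision.get_image('wrist')[:,:,::-1]; pickle.dump(c,open('w19.pkl','wb'))
print(p,s['clock'],s['contact_force'],s['width'])
crop(im2,150,70,350,270,4,'pics/w19b.png')
E
```

```text
[0.58092656 0.25235696 0.50149404] 23.875 [-0.42266159 -0.09703634 -0.17073133] 0.08551672158151127
```

View pics/w19b.png

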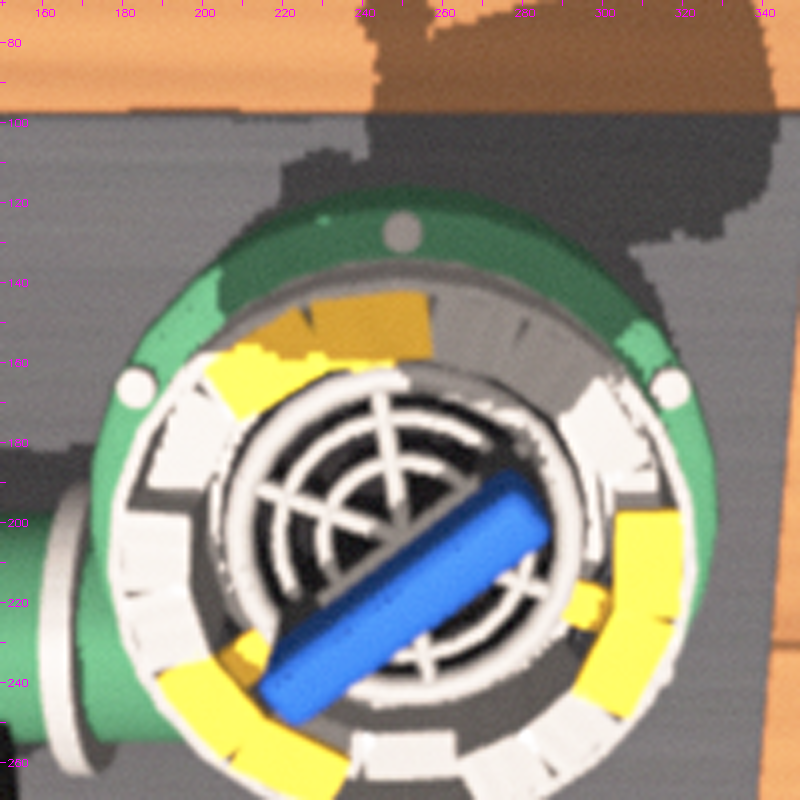

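```bash
python3 - <<'E'
from h import *
import pickle
w=pickle.load(open('w19.pkl','rb')); T=lambda x,y:np.array((x,y))/4+[149.5,69.5]
A=onz(w,T(277,707),.180);B=onz(w,T(532,511),.180); d=A-B
print((A+B)/2,np.linalg.norm(d),np.degrees(np.arctan2(d[1],d[0])))
s=P('scene');dd=P('side')
S=lambda x,y:np.array((x,y))/6+[279.5,169.5]
# predicted bar-end tops in scene/side for level bar
print((proj(s,np.array([A,B]))-[279.5,169.5])*6, (proj(dd,np.array([A,B]))-[189.5,99.5])*6)
E
```

```text
[0.62514637 0.24889063 0.18      ] 0.07663219775294898 -48.89554388773348
[[241.36274197 190.49546763]
 [347.90103515 111.29574167]] [[358.46621488 197.68477311]
 [209.45649655 160.43921155]]
```

```bash
python3 -c "
from rig import ticket,manip
s=manip.get_state(); print(s['clock'],s['contact_force'])
print(ticket.sign_off())"
```

```text
23.925 [-0.72531733  0.30449145  0.16799406]
the job is handed in; nothing more can be done
None
```

I hung the guard in the collar, turned it clockwise until it locked, and then slid the gate's grip to the yellow mark and let go. I handed the job in at about 23.9 s with the arm clear of everything.

- **Guard:** The guard turned about 50° (best is 51°) and dropped 6 mm. Afterwards the two lugs visible in the wrist picture were under their tabs; the third was not clearly in view. A rough comparison of where the bar's ends should appear in the scene and side pictures agreed with it lying level.
- **Gate:** After I let go, the wrist picture showed the grip within about 0.3 mm of the mark. My earlier estimate of how far to slide it came out about 1 to 1.5 mm longer. I went by the direct picture of the pointer against the mark.
- **Forces and contact:** On the first lowering, the ledge turned out about 5 mm higher than I had estimated. That pressed the guard down with about 22 N and pushed it sideways with about 8 N, both within the limits, and a small shift fixed it. One move call was refused for a wrong number count and changed nothing.
- **Bystanders:** The hammer, flux jar and steel bar look unmoved in the final scene picture.

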